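Set out the hot-punching tools around the bolster

TASK

Set out the hot-punching tools for the next heat: lay the larger of the two steel collars flat and centred on top of the square bolster block, and stand the punch, foot down, in that collar's hole. Stand the V-groove bar rest on the bench directly to the left (the robot's left) of the bolster, leaving a gap of 30 mm, centred on the bolster's left side with its groove pointing straight at the bolster, and lay the firebrick piece flat and centred on top of the low round steel stump. Leave the small collar where it is, and let go of everything.

Things in the scene. Friction and masses are not known exactly. Their poses are not given: they have to be found in the camera images.
- bolster: Square grey forged steel block, 90 x 90 mm and 30 mm high, fixed to the bench. Origin at the centre of its underside, z up. Its x axis points away from the robot and its y axis to the robot's left (each within 0.25 rad of the bench's own), square to its sides. With a 30 mm gap the bar rest's centre is 105 mm along +y from this block's centre.
- stump: Low round grey forged steel stump, diameter 96 mm, 35 mm high, flat top, fixed to the bench. Origin at the centre of its underside, z up.
- collar: The larger of two steel collars (short rings): outer diameter 60 mm, hole 42 mm right through, 30 mm high, about 0.34 kg, loose, lying flat on the bench. Origin at the centre of its underside, z up along the hole.
- small_collar: The smaller steel collar: outer diameter 44 mm, hole 22 mm, 24 mm high, loose, lying flat on the bench; not used in this job, to be left where it is. Origin at the centre of its underside.
- punch: Round solid steel punch standing upright on its foot on the bench, 85 mm high, about 0.5 kg, loose. Foot 28 mm in diameter up to 35 mm height, then widening to a 34 mm shank from 45 to 75 mm height, bevelled head to 26 mm across at the top. Origin at the centre of its foot, z up along it.
- vrest: V-groove bar rest: grey forged steel block 50 mm (its x) by 60 mm (its y) and 45 mm high, about 0.75 kg, loose, standing on the bench groove up. A V groove 30 mm wide and 15 mm deep runs along its y axis over the full length of the top. Origin at the centre of its underside, z up; either way round is the same.
- brick: Cut piece of pale buff firebrick lying flat on the bench, 56 mm (its x) by 76 mm (its y) and 40 mm high, about 0.3 kg, loose. Origin at the centre of its underside, z up.

How it is judged (in metres and radians):
At the end, for the whole second after the job is handed in: Larger collar flat on bolster, centred to 12 mm; punch upright inside it, foot on the bolster; bar rest left of bolster, gap 30 mm and centring each to 12 mm, groove aimed to 0.17 rad; firebrick flat on stump, centred to 14 mm; all four still and released. Small collar moved under 25 mm (horizontal distance between collar and bolster below 0.012 m and z of collar in the frame of bolster between 0.026 and 0.034 m and angle between each of collar, punch, vrest, brick's own z axis and vertical below 0.1 rad and horizontal distance between punch and collar below 0.012 m and z of punch in the frame of bolster between 0.026 and 0.034 m and y of vrest in the frame of bolster between 0.093 and 0.117 m and x of vrest in the frame of bolster between -0.012 and 0.012 m and height (world z) of vrest between -0.004 and 0.004 m and angle between the y axis of vrest and the y axis of bolster, either way round below 0.17 rad and horizontal distance between brick and stump below 0.014 m and z of brick in the frame of stump between 0.031 and 0.039 m and linear speed of each of collar, punch, vrest, brick below 0.02 m/s); the robot touches nothing.
It fails at once if the small collar is moved more than 25 mm (distance of small_collar from where it was at the start of the episode above 0.025 m).
It also fails if it takes over 102 s, if anything falls off the work surface, if the arm or the gripper's body presses on something with over 40 N, if the wrist force passes 120 N, or if a joint passes its speed limit or range.

ROBOT

A 6-joint arm with a two-finger parallel gripper is mounted at the origin on the work surface. World frame = base frame: x ahead of the robot, y to its left, z up, the work surface at z = 0. Lengths are in m, angles in degrees, forces in N, time in s.
With the tool pointing down it reaches from about 0.35 to 0.85 m from the base axis. Payload 8.1 kg.
Tool frame: the origin (TCP) lies at the very end of the fingers, on their centre line; the grasp point (between the pads) lies 19 mm behind it; z points along the fingers, y is the direction in which the jaws open and shut (so a half turn about z gives the same grasp; the last joint's range is limited). The gripper opens to 85 mm and grips with 20 to 120 N. Pads are 22 mm wide; open, the fingers measure 114 mm over their backs; the gripper's body (76 mm by 85 mm) begins 54 mm behind the grasp point. The pads swing forward as they close: fully open they stand 13 mm farther back than shut.
Start: joints at [-79.091, 7.471, 85.268, -0, 87.261, -4.893], TCP at [0.163, -0.577, 0.2] pointing down, gripper open.
Joint ranges: [-169.43, 169.43], [-51.17, 129.36], [1.28, 143.12], [-76.62, 256.62], [0, 156.53], [-152.29, 152.29]. Speed limits (degrees/s): [136.94, 136.94, 159.86, 180, 180, 180].

INTERFACE

Orientations are given as [roll, pitch, yaw] about the fixed x, y, z axes, in that order (R = Rz(yaw) Ry(pitch) Rx(roll)).
In Python, from plant import arm gives the robot as it stands. The module is installed in compiled form; this text tells all that it offers.
- The arm moves only by the shell command python3 -m pendant 'ROWS' [FORCE]. ROWS is JSON, a list that holds one entry, the list of rows, each a list of 7 numbers: the shift along the world's x, y, z in units of 0.05 m (1.0 is 0.05 m), then the turn, a rotation vector about the world's x, y, z in units of 180 degrees (1.0 is 180 degrees), then the gripper's target within -1 to 1 (fully open at 1, half-way at 0, shut at -1). A call has 1 to 12 rows; each row shifts and turns the commanded pose from where the row before left it; what a row does not reach is not made up. A row lasts 1/10 s, in which the tool goes at most 50 mm and 8.59 degrees, less where a joint would pass 70% of its speed; a pose out of reach is approached as far as the arm can. A call with a number of a shift or a turn outside -1 to 1 is refused whole. A call with a gripper value outside its range is refused whole. The fingers move at their own pace and stop on an object; FORCE is the grip in N (left out, the last holds). Time passes only in rows, so rows that do not move let the fingers close. It gives the time, the measured TCP pose, the force and the opening at its end, in the units of the state.
- arm.state(): the state, without advancing time (a new reading comes with each control period).
- arm.camera(name): name is "scene" or "top" or "wrist"; returns a dict with "img" (384x512x3 uint8, red, green, blue), "fovy" (degrees; the focal length in pixels is half the picture's height over the tangent of half this angle, whatever the lens; pixels are square), "cx", "cy" (the principal point, pixels), "pose" (4x4, takes a point from camera to world coordinates). Camera axes: x right, y down, z forward; pixel columns grow to the right and rows downward; lengths in m; the calibration is good to about 2 mm. A picture is of the moment at which its call begins. There is no depth.
- arm.hand_in(): hands the job in, once; it reports no verdict.
Trained networks look in the newest picture that a camera, given by its name, has taken for a name from the list of things; names that differ only in an ending like _2 or _b are one class to them, and where a whole thing is asked for, a point or a joint stands for the part that bears it (a point fixed in the world has none). Each returns a list of dicts, best first, with "p" (0 to 1); they miss things now and then, are a little off and sometimes report something else, mostly with a low value. They report only what shows in the picture. A call takes as long as a camera call.
- arm.trace(camera, thing): "region" (384x512 bool, what is visible of it) and "bbox" ([centre column, centre row, width, height] in pixels, round what is visible of it).
The state is a dict: "clock": time; "q": joint angles; "dq": joint speeds; "joint_efforts": joint torques, N m; "tcp_pos": TCP position; "orientation": TCP orientation; "wrist_force": force on the tool from outside, world axes, zero at the start; "wrist_torque": the same for the moment, N m; "width": finger opening in m.
Only numpy, scipy, OpenCV 4.12 (cv2) and the standard library are available. Lean on these libraries where they do the work, as an engineer would, in place of code of your own. Each camera call takes 0.05 s, during which the arm holds its last target.

## Working session

There is one attempt and no reset: what is moved stays moved. The work goes in short steps, Python scripts to look and compute and a shell command to move; the robot and the scene stay as the last step left them, time stands still between calls to the robot, and variables do not carry over. Pictures are saved under pics/ and viewed, and the job is handed in when it is done.

```bash
mkdir -p pics; ls; cat > h.py <<'E'
import numpy as np, cv2
from plant import arm
def K(c):
    f=c["img"].shape[0]/2/np.tan(np.radians(c["fovy"])/2); return f,c["cx"],c["cy"]
def ray(c,u,v,z):
    f,cx,cy=K(c);P=np.array(c["pose"]);d=P[:3,:3]@np.array([(u-cx)/f,(v-cy)/f,1.]);o=P[:3,3]
    return (o+d*(z-o[2])/d[2])
def proj(c,p):
    f,cx,cy=K(c);P=np.array(c["pose"]);q=(np.atleast_2d(p)-P[:3,3])@P[:3,:3]
    return np.stack([cx+f*q[:,0]/q[:,2],cy+f*q[:,1]/q[:,2]],1)
def save(c,n): cv2.imwrite("pics/"+n,c["img"][:,:,::-1])
E
python3 - <<'E'
from h import *
for n in ["scene","top"]:
    c=arm.camera(n); save(c,n+"0.png"); print(n,c["fovy"],np.round(c["pose"],3).tolist())
    for t in ["bolster","stump","collar","small_collar","punch","vrest","brick"]:
        for r in arm.trace(n,t)[:3]: print(t,round(r["p"],2),np.round(r["bbox"],1).tolist())
print(arm.state())
E
```

```text
pics
scene 54.47470487053212 [[-0.668, 0.609, -0.427, 0.963], [0.744, 0.557, -0.369, 0.394], [0.014, -0.564, -0.825, 0.865], [0.0, 0.0, 0.0, 1.0]]
bolster 0.65 [242.7, 226.9, 49.7, 45.7]
stump 0.96 [179.5, 164.2, 37.8, 37.6]
collar 0.64 [173.2, 112.5, 21.9, 18.5]
small_collar 0.44 [219.6, 139.0, 16.1, 15.6]
punch 0.72 [357.4, 244.1, 17.5, 21.4]
punch 0.68 [173.3, 113.1, 19.2, 19.0]
vrest 0.64 [302.9, 196.4, 27.8, 28.8]
brick 0.87 [259.5, 164.4, 25.7, 21.2]
top 46.9257700922379 [[-0.009, -0.996, 0.09, 0.448], [-1.0, 0.01, 0.009, -0.006], [-0.01, -0.09, -0.996, 1.046], [0.0, 0.0, 0.0, 1.0]]
bolster 0.93 [223.4, 157.2, 41.0, 42.2]
bolster 0.32 [409.9, 220.3, 32.8, 25.5]
stump 0.92 [337.5, 163.2, 43.7, 41.7]
collar 0.97 [410.8, 219.9, 29.5, 27.1]
small_collar 0.66 [332.6, 229.3, 22.5, 19.4]
punch 0.71 [111.2, 212.8, 24.3, 16.8]
vrest 0.58 [195.1, 227.9, 33.0, 28.7]
brick 0.67 [262.9, 227.6, 40.2, 37.9]
{'clock': 0.8, 'q': array([-7.90900174e+01,  7.47024287e+00,  8.52650434e+01, -1.11412981e-03,
        8.72626332e+01, -4.89379377e+00]), 'dq': array([-0.05117634,  0.08047903,  0.04651384, -0.0090063 ,  0.0918041 ,
        0.00032589]), 'joint_efforts': array([-6.13135344e-04, -5.69252801e+01, -5.00835550e+01, -4.98553854e-04,
        1.19493263e-03,  9.67344221e-06]), 'tcp_pos': array([ 0.16341651, -0.57733705,  0.19982831]), 'orientation': array([1.79998022e+02, 1.28628654e-03, 1.58038295e+01]), 'wrist_force': array([-0.78605187, -0.78246399, -0.1630669 ]), 'wrist_torque': array([ 0.00564443, -0.02363399,  0.02087337]), 'width': 0.085517064286061}
```

View pics.

View pics/top0.png

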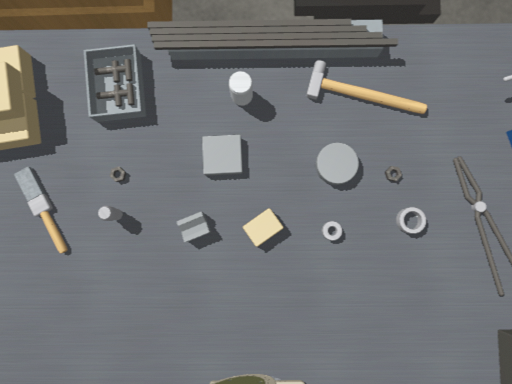

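View pics/scene0.png

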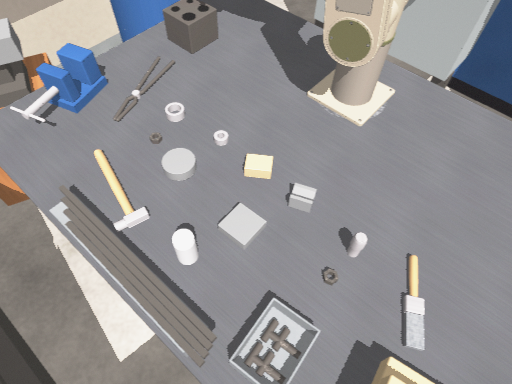

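```bash
cat >> h.py <<'E'
from scipy.optimize import minimize
def cyl(prof,n=40):
    a=np.linspace(0,2*np.pi,n,endpoint=False)
    return np.vstack([np.c_[r*np.cos(a),r*np.sin(a),np.full(n,z)] for r,z in prof])
def box(x,y,h):
    return np.array([[sx*x/2,sy*y/2,z] for sx in(-1,1) for sy in(-1,1) for z in(0,h)])
M=dict(bolster=box(.09,.09,.03),stump=cyl([(.048,0),(.048,.035)]),collar=cyl([(.03,0),(.03,.03)]),
 small_collar=cyl([(.022,0),(.022,.024)]),punch=cyl([(.014,0),(.014,.035),(.017,.045),(.017,.075),(.013,.085)]),
 vrest=box(.05,.06,.045),brick=box(.056,.076,.04))
SQ={"bolster","vrest","brick"}
def place(name,p,z=0):
    c,s=np.cos(p[2]),np.sin(p[2]); V=M[name]
    return np.c_[c*V[:,0]-s*V[:,1]+p[0],s*V[:,0]+c*V[:,1]+p[1],V[:,2]+z]
def sil(c,name,p,z=0,S=4):
    uv=proj(c,place(name,p,z))
    h,w=c["img"].shape[:2]
    hull=cv2.convexHull(np.round(((uv+.5)*S-.5)*16).astype(np.int32))
    m=np.zeros((h*S,w*S),np.uint8); cv2.fillConvexPoly(m,hull,255,shift=4)
    return cv2.resize(m,(w,h),interpolation=cv2.INTER_AREA)/255.
def fit(name,views,p0,z=0):
    def cost(p):
        t=0
        for c,r in views:
            m=sil(c,name,p,z); t+=1-np.minimum(m,r).sum()/np.maximum(m,r).sum()
        return t/len(views)
    best=None
    for y0 in (np.arange(0,np.pi,np.pi/6) if name in("vrest","brick") and p0[2] is None else [p0[2] or 0.]):
        st=np.array([p0[0],p0[1],y0])
        if name in SQ: 
            f=cost;x0=st;sim=np.vstack([x0,x0+[.008,0,0],x0+[0,.008,0],x0+[0,0,.15]])
        else:
            f=lambda q:cost([q[0],q[1],0]);x0=st[:2];sim=np.vstack([x0,x0+[.008,0],x0+[0,.008]])
        r=minimize(f,x0,method="Nelder-Mead",options=dict(initial_simplex=sim,xatol=2e-4,fatol=1e-4,maxiter=120))
        if best is None or r.fun<best.fun: best=r
    return best.x,best.fun
def draw(c,items,n,k=1.5,z={}):
    im=cv2.resize(c["img"][:,:,::-1],None,fx=k,fy=k)
    for name,p in items.items():
        p=list(p)+[0]*(3-len(p))
        uv=(proj(c,place(name,p,z.get(name,0)))+.5)*k
        cv2.polylines(im,[cv2.convexHull(uv.astype(np.int32))],True,(0,0,255),1)
    cv2.imwrite("pics/"+n,im)
E
python3 - <<'E'
from h import *
import json
cs={n:arm.camera(n) for n in("top","scene")}
res={}
for t in M:
    rs={n:arm.trace(n,t)[0] for n in cs}
    b=rs["top"]["bbox"]; p0=ray(cs["top"],b[0],b[1],.02)
    for vs in (["top"],["scene"],["top","scene"]):
        x,f=fit(t,[(cs[n],rs[n]["region"].astype(float)) for n in vs],[p0[0],p0[1],None if t!="bolster" else 0.])
        print(t,vs,np.round(x,4),round(f,3))
    res[t]=list(map(float,x))
json.dump(res,open("res.json","w"))
for n in cs: draw(cs[n],res,n+"1.png")
E
```

```text
bolster ['top'] [0.6263 0.0721 0.0387] 0.048
bolster ['scene'] [0.6225 0.0717 0.    ] 1.0
bolster ['top', 'scene'] [0.6263 0.0721 0.0387] 0.524
stump ['top'] [ 0.6023 -0.1952] 0.043
stump ['scene'] [ 0.6023 -0.1929] 0.076
stump ['top', 'scene'] [ 0.6021 -0.1947] 0.062
collar ['top'] [ 0.4695 -0.3636] 0.384
collar ['scene'] [ 0.4696 -0.362 ] 0.146
collar ['top', 'scene'] [ 0.4692 -0.3625] 0.268
small_collar ['top'] [ 0.4451 -0.1794] 0.129
small_collar ['scene'] [ 0.4474 -0.1794] 0.079
small_collar ['top', 'scene'] [ 0.4459 -0.1798] 0.128
punch ['top'] [0.491  0.3255] 0.125
punch ['scene'] [0.4899 0.3271] 0.059
punch ['top', 'scene'] [0.49   0.3267] 0.1
vrest ['top'] [0.4589 0.1362 0.3936] 0.083
vrest ['scene'] [0.458  0.1388 0.3603] 0.073
vrest ['top', 'scene'] [0.4583 0.1379 0.3614] 0.092Traceback (most recent call last):
  File "<stdin>", line 6, in <module>
IndexError: list index out of range
```

```bash
cat > r.py <<'E'
from h import *
import json
res=dict(bolster=[.6263,.0721,.0387],stump=[.6022,-.194],collar=[.4694,-.3625],small_collar=[.4459,-.1796],punch=[.49,.3267],vrest=[.4583,.1379,.3614])
cs={n:arm.camera(n) for n in("top","scene")}
vs=[]
for n in cs:
    r=arm.trace(n,"brick")
    print(n,[(round(a["p"],2),np.round(a["bbox"])) for a in r])
    if r: vs.append((cs[n],r[0]["region"].astype(float)))
x,f=fit("brick",vs,[.45,0,None]); print(x,f); res["brick"]=list(x)
json.dump(res,open("res.json","w"))
for n in cs: draw(cs[n],res,n+"1.png")
im=cs["top"]["img"][130:260,80:300,::-1]; cv2.imwrite("pics/crop1.png",cv2.resize(im,None,fx=3.6,fy=3.6,interpolation=cv2.INTER_CUBIC))
E
python3 r.py
```

```text
top [(0.64, array([263., 227.,  35.,  38.]))]
scene [(0.94, array([258., 165.,  27.,  22.]))]
[ 0.45579523 -0.0204717   3.74584617] 0.07333693570432354
```

View pics/top1.png

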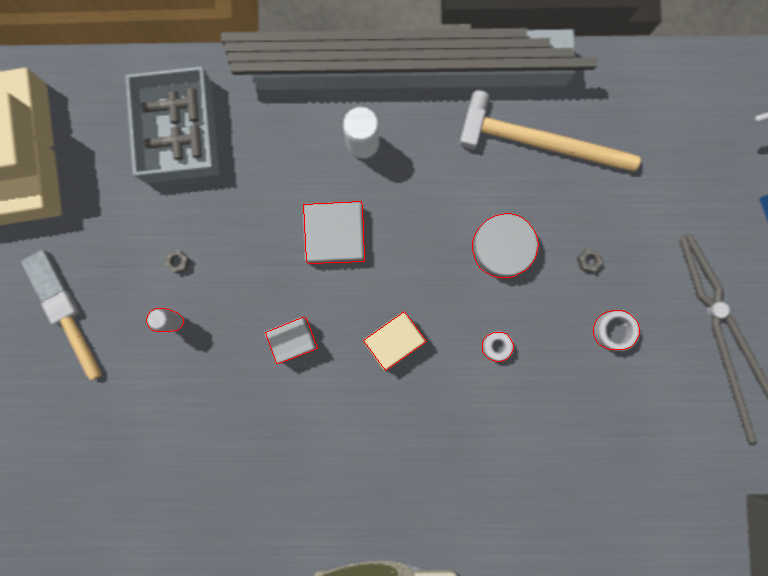

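View pics/scene1.png

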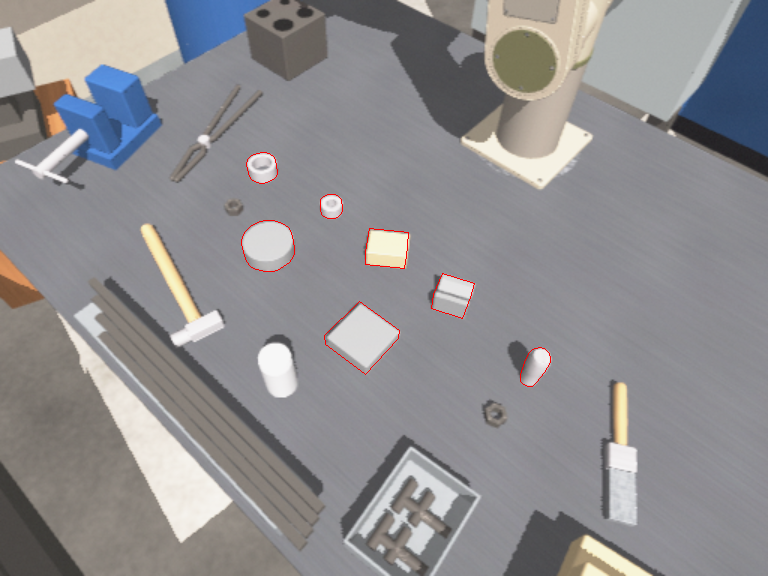

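View pics/crop1.png

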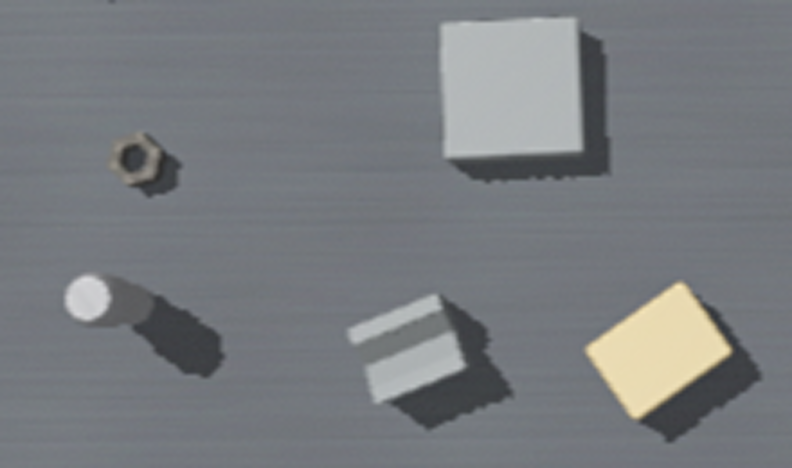

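```bash
python3 -m pendant '[[[0.328,0.794,0,0,0,0.0293,1],[0.328,0.794,0,0,0,0.0293,1],[0.328,0.794,0,0,0,0.0293,1],[0.328,0.794,0,0,0,0.0293,1],[0.328,0.794,0,0,0,0.0293,1],[0.328,0.794,0,0,0,0.0293,1],[0.328,0.794,0,0,0,0.0293,1],[0.328,0.794,0,0,0,0.0293,1],[0.328,0.794,0,0,0,0.0293,1]]]' 60
python3 -m pendant '[[[0.328,0.794,0,0,0,0.0293,1],[0.328,0.794,0,0,0,0.0293,1],[0.328,0.794,0,0,0,0.0293,1],[0.328,0.794,0,0,0,0.0293,1],[0.328,0.794,0,0,0,0.0293,1],[0.328,0.794,0,0,0,0.0293,1],[0.328,0.794,0,0,0,0.0293,1],[0.328,0.794,0,0,0,0.0293,1],[0.328,0.794,0,0,0,0.0293,1],[0,0,0,0,0,0,1],[0,0,0,0,0,0,1]]]'
cat > w.py <<'E'
from h import *
import json,sys
# python3 w.py tag thing z
tag=sys.argv[1]; res=json.load(open("res.json"))
c=arm.camera("wrist"); s=arm.state(); print(s["clock"],np.round(s["tcp_pos"],4),np.round(s["orientation"],2))
for t in sys.argv[2:]:
    z={}
    if ":" in t: t,zz=t.split(":"); z={t:float(zz)}
    r=arm.trace("wrist",t)
    for a in r: print(t,round(a["p"],2),np.round(a["bbox"]))
    if not r: continue
    a=r[0]; p0=(list(res[t])+[0])[:3]
    x,f=fit(t,[(c,a["region"].astype(float))],p0,z.get(t,0)); print(t,"prior",np.round(p0,4),"wrist",np.round(x,4),round(f,3))
    res[t]=list(x)
    draw(c,{t:x},tag+"_"+t+".png",1.2,z)
json.dump(res,open("resw.json","w"))
E
python3 w.py a vrest
```

```text
clock: 2.65
tcp_pos: [0.3114, -0.2186, 0.2]
orientation: [179.9, 0.0, 63.5]
wrist_force: [1.6, -0.5, -0.1]
width: 0.0856
clock: 3.75
tcp_pos: [0.4584, 0.138, 0.1995]
orientation: [-179.9, 0.0, 110.8]
wrist_force: [0.4, -1.1, -0.1]
width: 0.0851
3.8 [0.4583 0.1371 0.1996] [-1.7996e+02  2.0000e-02  1.1074e+02]
vrest 0.88 [259. 171.  45.  62.]
vrest prior [0.4583 0.1379 0.3614] wrist [0.4596 0.1426 0.3669] 0.033
```

View pics/a_vrest.png

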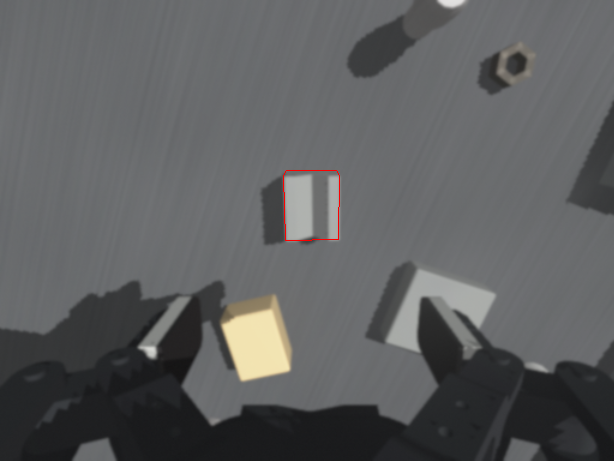

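```bash
python3 -m pendant '[[[0.02,0.06,-0.75,0,0,0,1],[0,0,-0.75,0,0,0,1],[0,0,-0.75,0,0,0,1],[0,0,-0.75,0,0,0,1],[0,0,-0.5,0,0,0,1],[0,0,-0.3,0,0,0,1],[0,0,-0.14,0,0,0,1],[0,0,0,0,0,0,1],[0,0,0,0,0,0,-1],[0,0,0,0,0,0,-1],[0,0,0,0,0,0,-1],[0,0,0,0,0,0,-1]]]' 80
python3 -m pendant '[[[0,0,0,0,0,0,-1],[0,0,0,0,0,0,-1],[0,0,0,0,0,0,-1],[0,0,0,0,0,0,-1]]]' 80
```

```text
clock: 5.05
tcp_pos: [0.4609, 0.1404, 0.0046]
orientation: [179.9, 0.0, 110.7]
wrist_force: [-2.5, -0.4, 8.6]
width: 0.0472
clock: 5.45
tcp_pos: [0.4609, 0.1404, 0.0046]
orientation: [179.9, 0.0, 110.7]
wrist_force: [-2.5, -2.1, 8.5]
width: 0.047
```

```bash
python3 -m pendant '[[[0,0,0.2,0,0,0,-1],[0,0,0.4,0,0,0,-1],[0,0,0.6,0,0,0,-1],[0,0,0.6,0,0,0,-1],[0,0,0,0,0,0,-1]]]' 80
python3 - <<'E'
from h import *
c=arm.camera("wrist"); save(c,"g1.png")
c=arm.camera("scene"); i=c["img"][130:280,200:400,::-1]; cv2.imwrite("pics/g1s.png",cv2.resize(i,None,fx=4,fy=4,interpolation=cv2.INTER_CUBIC))
E
```

```text
clock: 5.95
tcp_pos: [0.4627, 0.141, 0.0973]
orientation: [179.6, 0.1, 110.7]
wrist_force: [2.8, 0.5, -7.0]
width: 0.047
```

View pics/g1.png

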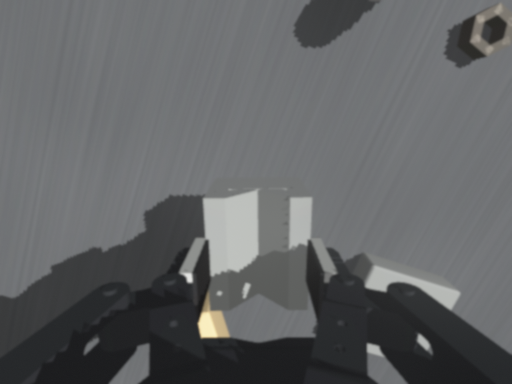

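View pics/g1s.png

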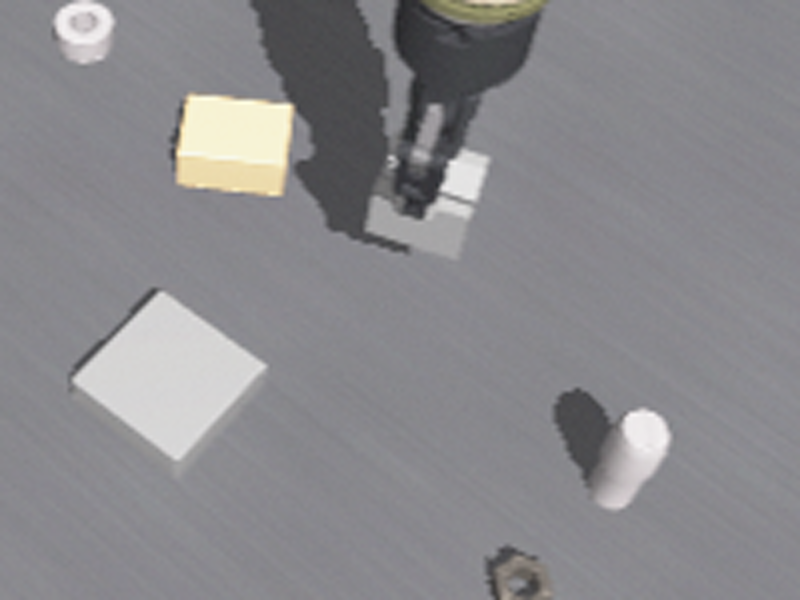

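```bash
python3 - <<'E'
from h import *
c=arm.camera("wrist"); s=arm.state(); t=s["tcp_pos"]; ps=np.radians(s["orientation"][2])
ex=np.array([np.cos(ps),np.sin(ps)]); ey=np.array([np.sin(ps),-np.cos(ps)])
for u,v,z in [(205,196,.1377),(311,196,.1377),(211,306,.1377),(306,306,.1377),(226,190,.1377),(211,182,.0927),(302,182,.0927)]:
    p=ray(c,u,v,z); d=p[:2]-t[:2]; print((u,v),np.round(p,4),"tool x,y",np.round([d@ex,d@ey],4))
E
```

```text
(205, 196) [0.4272 0.1642 0.1377] tool x,y [ 0.0336 -0.0207]
(311, 196) [0.4707 0.1807 0.1377] tool x,y [0.0336 0.0259]
(211, 306) [0.4472 0.112  0.1377] tool x,y [-0.0223 -0.0204]
(306, 306) [0.4907 0.1285 0.1377] tool x,y [-0.0223  0.0261]
(226, 190) [0.4349 0.17   0.1377] tool x,y [ 0.0363 -0.0114]
(211, 182) [0.4247 0.1589 0.0927] tool x,y [ 0.0295 -0.0249]
(302, 182) [0.4745 0.1777 0.0927] tool x,y [0.0295 0.0284]
```

```bash
python3 -m pendant '[[[0.5,0.1,0,0,0,-0.02,-1],[0.64,0.132,0,0,0,-0.02,-1],[0.64,0.132,0,0,0,-0.02,-1],[0.64,0.132,0,0,0,-0.02,-1],[0.5,0.132,0,0,0,-0.0228,-1],[0.27,0.032,0,0,0,0,-1],[0,0,0,0,0,0,-1],[0,0,0,0,0,0,-1]]]'
python3 - <<'E'
from h import *
c=arm.camera("wrist"); save(c,"g2.png")
c=arm.camera("top"); i=c["img"][110:260,130:330,::-1]; cv2.imwrite("pics/g2t.png",cv2.resize(i,None,fx=4,fy=4,interpolation=cv2.INTER_CUBIC))
E
```

```text
clock: 6.9
tcp_pos: [0.617, 0.1729, 0.0895]
orientation: [-179.7, 0.0, 92.2]
wrist_force: [-0.2, 0.5, -8.3]
width: 0.0469
```

View pics/g2.png

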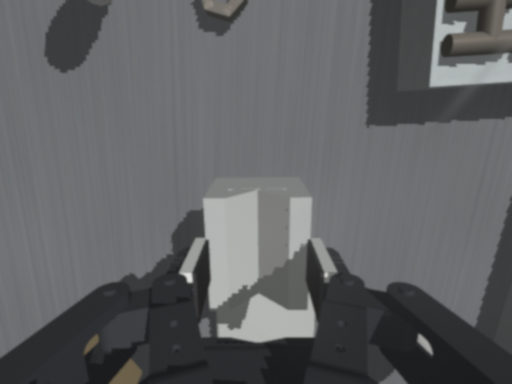

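```bash
python3 - <<'E'
from h import *
c=arm.camera("wrist"); s=arm.state(); t=s["tcp_pos"]; ps=np.radians(s["orientation"][2]);print(t)
ex=np.array([np.cos(ps),np.sin(ps)]); ey=np.array([np.sin(ps),-np.cos(ps)])
T=np.array(c["pose"])[:3,3]-t; print("cam rel tool x,y,z",T[:2]@ex,T[:2]@ey,T[2])
zt=t[2]-.0046+.045
for u,v,z in [(205,193,zt),(309,193,zt),(202,336,zt),(315,336,zt),(210,179,zt-.045),(306,179,zt-.045)]:
    p=ray(c,u,v,z); d=p[:2]-t[:2]; print((u,v),np.round(p,4),"tool x,y",np.round([d@ex,d@ey],4))
r=arm.trace("wrist","vrest"); print([(a["p"],a["bbox"]) for a in r])
i=c["img"][:,:,::-1].copy(); m=r[0]["region"]; i[m]=i[m]//2+np.array([0,0,120],np.uint8); cv2.imwrite("pics/g3.png",i)
E
```

```text
[0.61763781 0.17305976 0.0914734 ]
cam rel tool x,y,z 0.07026064152028541 0.0016331273129263758 0.17310733820552932
(205, 193) [0.5935 0.2065 0.1319] tool x,y [ 0.0344 -0.0228]
(309, 193) [0.6405 0.2084 0.1319] tool x,y [0.0345 0.0242]
(202, 336) [0.5913 0.129  0.1319] tool x,y [-0.043  -0.0281]
(315, 336) [0.6502 0.1315 0.1319] tool x,y [-0.0428  0.0309]
(210, 179) [0.5887 0.2029 0.0869] tool x,y [ 0.0309 -0.0277]
(306, 179) [0.6461 0.2052 0.0869] tool x,y [0.031  0.0297]
[(0.78, [257.8, 241.8, 110.6, 134.8])]
```

View pics/g3.png

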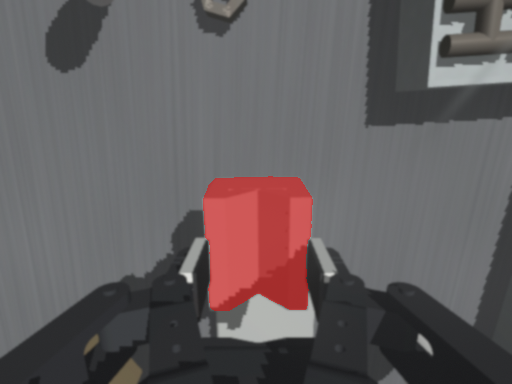

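View pics/g2t.png

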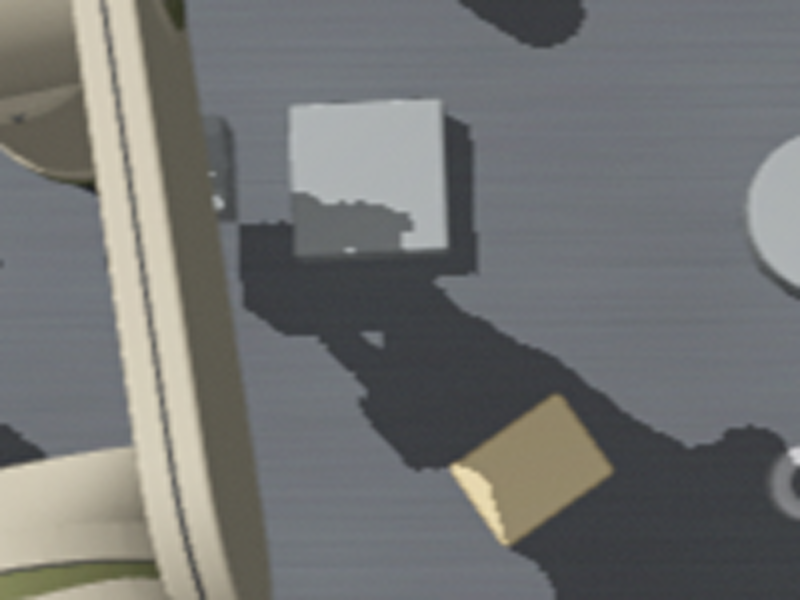

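```bash
python3 -m pendant '[[[0.09,0.01,-0.3,0,0,0,-1],[0,0,-0.5,0,0,0,-1],[0,0,-0.5,0,0,0,-1],[0,0,-0.3,0,0,0,-1],[0,0,0,0,0,0,-1],[0,0,0,0,0,0,-1]]]'
```

```text
clock: 7.7
tcp_pos: [0.6236, 0.1738, 0.0128]
orientation: [-180.0, 0.0, 92.2]
wrist_force: [0.6, 0.4, -8.6]
width: 0.0471
```

```bash
python3 -m pendant '[[[-0.02,0,-0.1,0,0,0,-1],[0,0,-0.08,0,0,0,-1],[0,0,0,0,0,0,-1],[0,0,0,0,0,0,-1]]]'
```

```text
clock: 8.1
tcp_pos: [0.6235, 0.1739, 0.0048]
orientation: [179.9, -0.0, 92.2]
wrist_force: [2.2, 0.1, -5.4]
width: 0.0472
```

```bash
python3 -m pendant '[[[0,0,-0.02,0,0,0,-1],[0,0,0,0,0,0,0.3],[0,0,0,0,0,0,1],[0,0,0,0,0,0,1],[0,0,0,0,0,0,1],[0,0,0,0,0,0,1],[0,0,0.3,0,0,0,1],[0,0,0.8,0,0,0,1],[0,0,1,0,0,0,1],[0,0,1,0,0,0,1],[0,0,0.8,0,0,0,1],[0,0,0,0,0,0,1]]]'
python3 w.py b vrest bolster
```

```text
clock: 9.3
tcp_pos: [0.6269, 0.1747, 0.2085]
orientation: [179.2, -0.1, 92.2]
wrist_force: [1.1, 0.3, 0.4]
width: 0.0854
9.35 [0.6254 0.1744 0.2044] [ 1.7945e+02 -9.0000e-02  9.2230e+01]
vrest 0.63 [250. 171.  46.  60.]
vrest 0.22 [119.  20.  61.  39.]
vrest prior [0.4583 0.1379 0.3614] wrist [0.4583 0.1379 0.3614] 1.0
bolster 0.57 [253. 243.  76.  74.]
bolster prior [0.6263 0.0721 0.0387] wrist [0.6283 0.0765 0.0344] 0.045
```

```bash
sed -n 1,3p resw.json | head -c 900; python3 - <<'E'
import cv2,numpy as np
a=cv2.imread("pics/b_vrest.png");cv2.imwrite("pics/b.png",a)
E
```

```text
{"bolster": [0.62831872592289, 0.07649739544067544, 0.03439451143102383], "stump": [0.6022, -0.194], "collar": [0.4694, -0.3625], "small_collar": [0.4459, -0.1796], "punch": [0.49, 0.3267], "vrest": [0.4583, 0.1379, 0.3614], "brick": [0.4557952261682453, -0.020471699359353536, 3.7458461744552514]}
```

View pics/b_vrest.png

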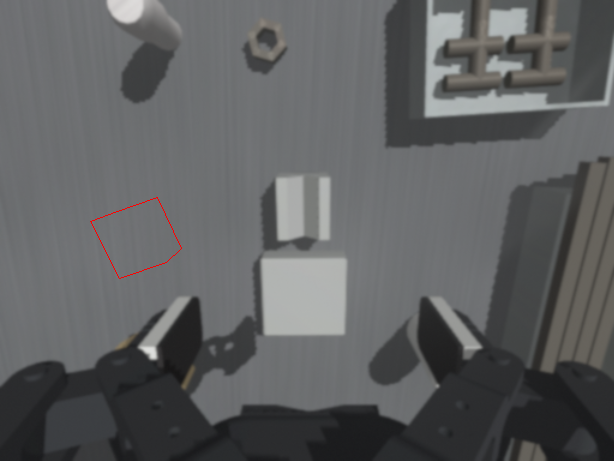

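```bash
python3 - <<'E'
import json
r=json.load(open("res.json")); r["vrest"]=[.622,.178,.04]; json.dump(r,open("res.json","w"))
E
python3 w.py b vrest bolster; python3 - <<'E'
import json,numpy as np
r=json.load(open("resw.json"));b=r["bolster"];v=r["vrest"];d=np.array(v[:2])-b[:2];c,s=np.cos(b[2]),np.sin(b[2])
print("vrest in bolster",c*d[0]+s*d[1],-s*d[0]+c*d[1],v[2]-b[2])
E
```

```text
9.5 [0.6219 0.1736 0.1969] [-1.7991e+02  2.0000e-02  9.2230e+01]
vrest 0.66 [259. 172.  50.  59.]
vrest prior [0.622 0.178 0.04 ] wrist [0.624  0.176  0.0394] 0.049
bolster 0.98 [258. 244.  78.  76.]
bolster prior [0.6263 0.0721 0.0387] wrist [0.6276 0.078  0.041 ] 0.033
vrest in bolster 0.0003937040658757232 0.09804330585408473 -0.0015951675618401523
```

```bash
python3 -m pendant '[[[-0.553,-0.647,0,0,0,0.03,1],[-0.553,-0.647,0,0,0,0.03,1],[-0.553,-0.647,0,0,0,0.03,1],[-0.553,-0.647,0,0,0,0.03,1],[-0.553,-0.647,0,0,0,0.03,1],[-0.553,-0.647,0,0,0,0.03,1],[0,0,0,0,0,0,1],[0,0,0,0,0,0,1]]]'
python3 w.py c brick; cat > t.py <<'E'
from h import *
import json,sys
res=json.load(open("res.json")); out=dict(res)
c=arm.camera(sys.argv[2] if len(sys.argv)>2 else "top")
n=sys.argv[2] if len(sys.argv)>2 else "top"
for t in sys.argv[3:]:
    z={}
    zz=0.
    if ":" in t: t,zz=t.split(":"); zz=float(zz)
    r=arm.trace(n,t)
    print(t,[(round(a["p"],2),np.round(a["bbox"]).tolist()) for a in r])
    if not r: continue
    p0=(list(res[t])+[0])[:3]
    x,f=fit(t,[(c,r[0]["region"].astype(float))],p0,zz); print(t,"prior",np.round(p0,4),n,np.round(x,4),round(f,3)); out[t]=list(x)
    draw(c,{t:x},sys.argv[1]+"_"+t+".png",1.5,{t:zz})
i=c["img"][100:270,60:300] if n=="top" else c["img"]
cv2.imwrite("pics/%s.png"%sys.argv[1],cv2.resize(i[:,:,::-1],None,fx=3 if n=="top" else 1.5,fy=3 if n=="top" else 1.5,interpolation=cv2.INTER_CUBIC))
b=out["bolster"];v=out["vrest"];d=np.array(v[:2])-b[:2];q,s=np.cos(b[2]),np.sin(b[2])
print("vrest in bolster",q*d[0]+s*d[1],-s*d[0]+q*d[1],v[2]-b[2])
E
python3 t.py d top vrest bolster;python3 t.py ds scene vrest bolster
```

```text
clock: 10.4
tcp_pos: [0.4559, -0.0208, 0.1969]
orientation: [-180.0, -0.1, 124.5]
wrist_force: [0.6, 0.6, 0.6]
width: 0.0855
10.45 [ 0.4565 -0.0202  0.1971] [-1.7998e+02 -5.0000e-02  1.2452e+02]
brick 0.85 [260. 169.  50.  71.]
brick prior [ 0.4558 -0.0205  3.7458] wrist [ 0.4571 -0.0162  3.7422] 0.042
vrest [(0.66, [178.0, 156.0, 28.0, 22.0])]
vrest prior [0.622 0.178 0.04 ] top [0.6226 0.1701 0.0596] 0.101
bolster [(0.83, [221.0, 157.0, 43.0, 40.0])]
bolster prior [0.6263 0.0721 0.0387] top [0.6261 0.0719 0.0436] 0.173
vrest in bolster 0.0006968032709332309 0.0982755360666404 0.015989655739855203
vrest [(0.81, [272.0, 247.0, 36.0, 33.0])]
vrest prior [0.622 0.178 0.04 ] scene [0.6232 0.1742 0.0446] 0.058
bolster [(0.94, [240.0, 226.0, 52.0, 42.0])]
bolster prior [0.6263 0.0721 0.0387] scene [0.627  0.0736 0.016 ] 0.069
vrest in bolster -0.002182969908809125 0.100597790187113 0.028582564020911923
```

View pics/d.png

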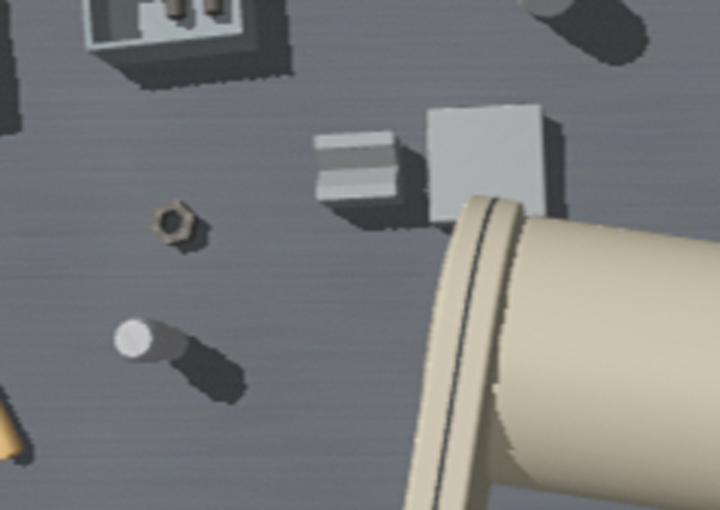

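View pics/c_brick.png

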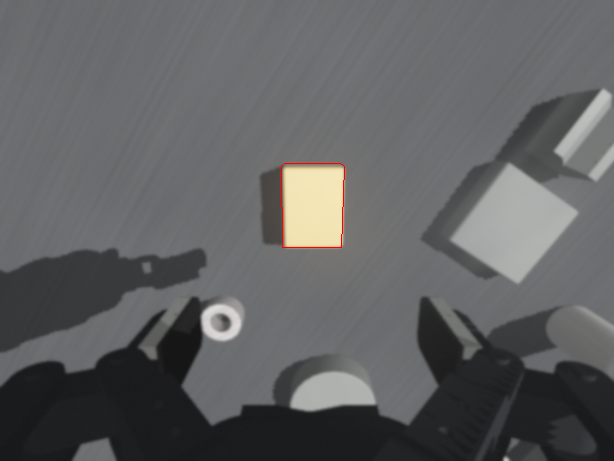

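```bash
python3 - <<'E'
from h import *
c=arm.camera("top")
f=lambda a,b,z: np.round(ray(c,(a+.5)/3-.5+60,(b+.5)/3-.5+100,z),4)
print("vrest L",f(316,168,.045),"R",f(396.5,164,.045),"bot",f(358,199,.045),"top",f(354,133,.045)); print("bolster L",f(428.5,164,.03),"R",f(543,160,.03), f(485,107,.03))
E
```

```text
vrest L [0.6207 0.202  0.045 ] R [0.6231 0.1404 0.045 ] bot [0.5964 0.1697 0.045 ] top [0.6475 0.173  0.045 ]
bolster L [0.6254 0.1177 0.03  ] R [0.6276 0.0289 0.03  ] [0.6698 0.0737 0.03  ]
```

```bash
python3 -m pendant '[[[0,0,-0.75,0,0,0,1],[0,0,-0.75,0,0,0,1],[0,0,-0.75,0,0,0,1],[0,0,-0.75,0,0,0,1],[0,0,-0.5,0,0,0,1],[0,0,-0.3,0,0,0,1],[0,0,-0.08,0,0,0,1],[0,0,0,0,0,0,1],[0,0,0,0,0,0,-1],[0,0,0,0,0,0,-1],[0,0,0,0,0,0,-1],[0,0,0,0,0,0,-1]]]' 60
python3 -m pendant '[[[0,0,0,0,0,0,-1],[0,0,0,0,0,0,-1],[0,0,0.2,0,0,0,-1],[0,0,0.5,0,0,0,-1],[0,0,0.7,0,0,0,-1],[0,0,0.5,0,0,0,-1],[0,0,0,0,0,0,-1]]]' 60
```

```text
clock: 12.05
tcp_pos: [0.4607, -0.0213, 0.0081]
orientation: [179.7, 0.3, 124.6]
wrist_force: [-2.6, -2.0, 29.5]
width: 0.0283
clock: 12.75
tcp_pos: [0.46, -0.0208, 0.1039]
orientation: [179.7, 0.3, 124.6]
wrist_force: [-0.0, 0.2, 0.0]
width: 0.0
```

```bash
python3 -m pendant '[[[0,0,0.5,0,0,0,1],[0,0,0.8,0,0,0,1],[0,0,0,0,0,0,1],[0,0,0,0,0,0,1],[0,0,0,0,0,0,1]]]' 60; python3 - <<'E'
from h import *
c=arm.camera("wrist"); save(c,"e1.png")
c=arm.camera("scene"); i=c["img"][100:300,160:400,::-1]; cv2.imwrite("pics/e1s.png",cv2.resize(i,None,fx=3,fy=3,interpolation=cv2.INTER_CUBIC))
E
```

```text
clock: 13.25
tcp_pos: [0.456, -0.0202, 0.1627]
orientation: [-179.9, -0.1, 124.6]
wrist_force: [-0.2, 0.3, -0.3]
width: 0.0721
```

View pics/e1.png

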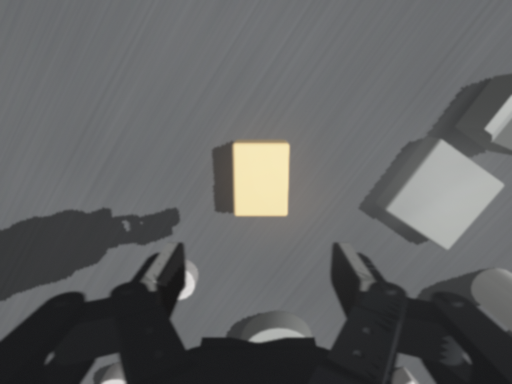

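View pics/e1s.png

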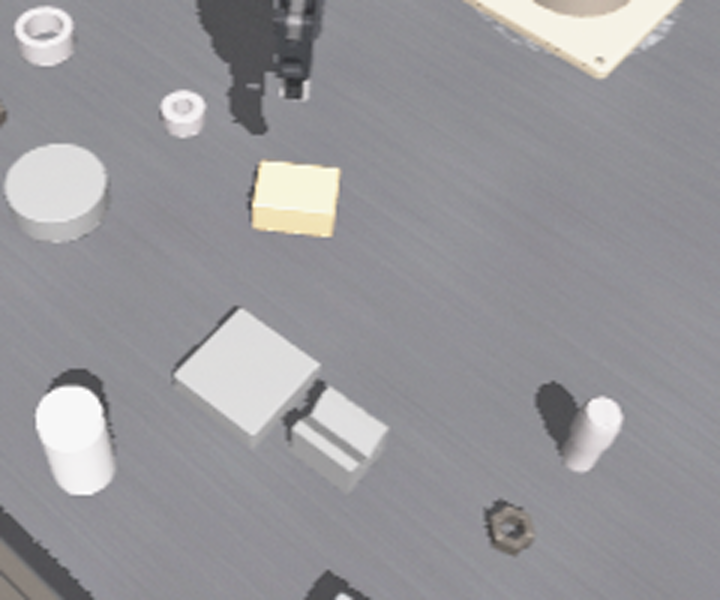

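```bash
python3 t.py e2 scene brick; python3 t.py e3 top brick; python3 w.py e4 brick; python3 - <<'E'
from h import *
s=arm.state(); c=arm.camera("scene"); t=s["tcp_pos"]; print(t,s["width"]); uv=proj(c,np.array([t,t+[0,0,.019]]))
i=c["img"][60:220,180:340,::-1]; i=cv2.resize(i,None,fx=4,fy=4,interpolation=cv2.INTER_CUBIC)
for u,v in uv: cv2.circle(i,(int((u-180)*4),int((v-60)*4)),4,(0,0,255),1)
cv2.imwrite("pics/e5.png",i)
E
```

```text
brick [(0.7, [259.0, 164.0, 28.0, 21.0])]
brick prior [ 0.4558 -0.0205  3.7458] scene [ 0.4563 -0.0187  3.7624] 0.084
vrest in bolster -0.0001994732964027291 0.10598707567625414 0.0013000000000000025
brick []
vrest in bolster -0.0001994732964027291 0.10598707567625414 0.0013000000000000025
13.6 [ 0.4564 -0.0203  0.1632] [-1.7996e+02 -4.0000e-02  1.2463e+02]
brick 0.6 [260. 177.  53.  82.]
brick prior [ 0.4558 -0.0205  3.7458] wrist [ 0.4574 -0.0164  3.739 ] 0.03
[ 0.45648501 -0.02029761  0.16340104] 0.08569342960056882
```

View pics/e5.png

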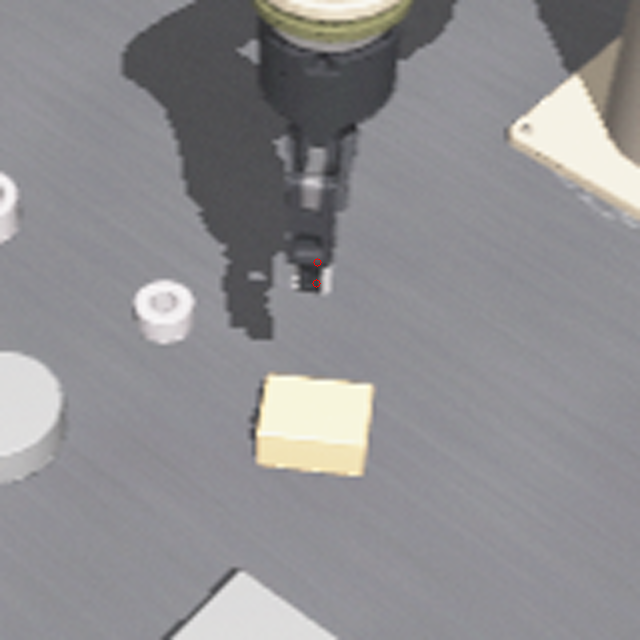

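```bash
python3 -m pendant '[[[0,0,-0.6,0,0,0,1],[0,0,-0.6,0,0,0,1],[0,0,-0.6,0,0,0,1],[0,0,-0.6,0,0,0,1],[0,0,-0.4,0,0,0,1],[0,0,-0.2,0,0,0,1],[0,0,0,0,0,0,1],[0,0,0,0,0,0,1]]]' 60
python3 - <<'E'
from h import *
c=arm.camera("wrist"); save(c,"e6.png")
c=arm.camera("scene"); i=c["img"][60:220,180:340,::-1]; i=cv2.resize(i,None,fx=4,fy=4,interpolation=cv2.INTER_CUBIC);cv2.imwrite("pics/e7.png",i)
E
```

```text
clock: 14.5
tcp_pos: [0.4574, -0.0204, 0.0147]
orientation: [180.0, 0.0, 124.6]
wrist_force: [1.1, -0.0, 0.1]
width: 0.0857
```

View pics/e6.png

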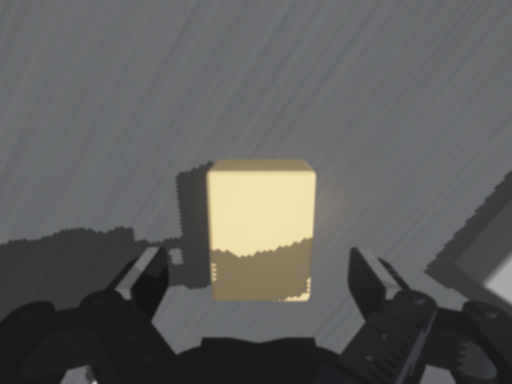

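View pics/e7.png

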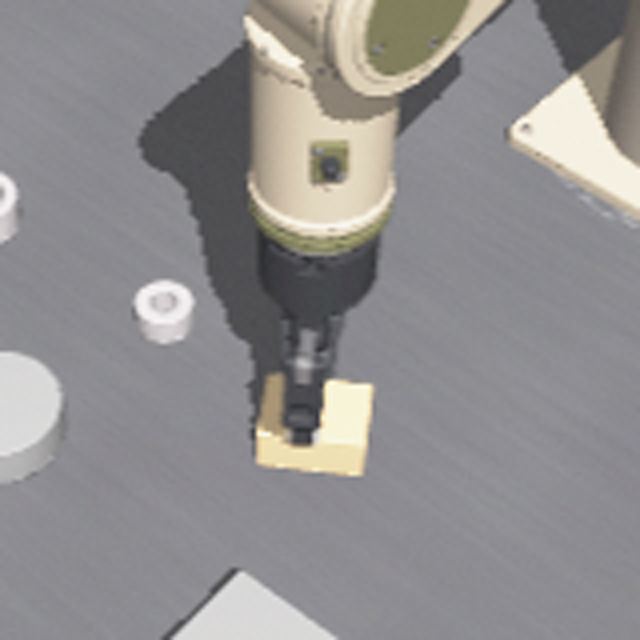

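```bash
python3 -m pendant '[[[0,0,-0.15,0,0,0,1],[0,0,-0.08,0,0,0,1],[0,0,0,0,0,0,1],[0,0,0,0,0,0,1],[0,0,0,0,0,0,0.2]]]' 60
python3 -m pendant '[[[0,0,0,0,0,0,0.2]]]' 60
python3 -m pendant '[[[0,0,0,0,0,0,0.2]]]' 60
python3 - <<'E'
from h import *
c=arm.camera("wrist"); save(c,"e8.png")
c=arm.camera("scene"); i=c["img"][60:220,180:340,::-1]; i=cv2.resize(i,None,fx=4,fy=4,interpolation=cv2.INTER_CUBIC);cv2.imwrite("pics/e9.png",i)
E
```

```text
clock: 15.1
tcp_pos: [0.4568, -0.0203, 0.0024]
orientation: [180.0, 0.0, 124.6]
wrist_force: [-0.6, 0.1, 0.0]
width: 0.073
clock: 15.2
tcp_pos: [0.4569, -0.0203, 0.0024]
orientation: [180.0, 0.0, 124.6]
wrist_force: [1.0, 1.3, 1.8]
width: 0.0589
clock: 15.3
tcp_pos: [0.4572, -0.0203, 0.0033]
orientation: [180.0, 0.0, 124.6]
wrist_force: [-3.9, 1.7, 9.7]
width: 0.0528
```

View pics/e8.png

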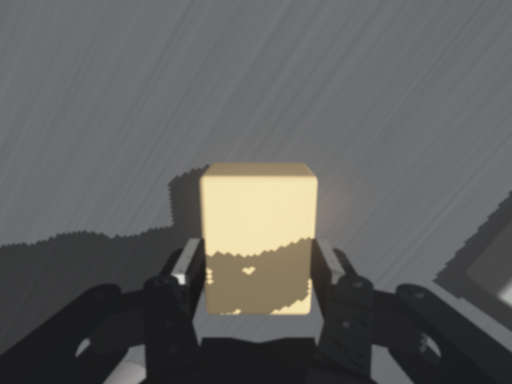

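View pics/e9.png

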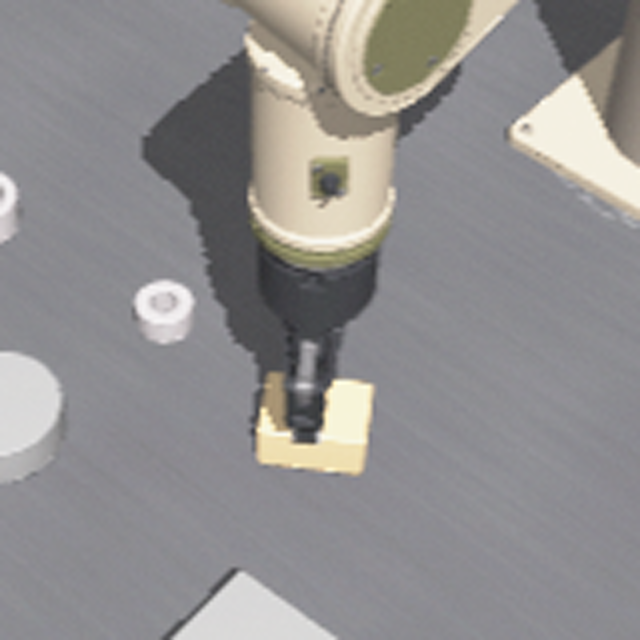

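```bash
python3 -m pendant '[[[0,0,0,0,0,0,0.1]]]' 40
python3 -m pendant '[[[0,0,0,0,0,0,0.1]]]' 40
python3 -m pendant '[[[0,0,0.1,0,0,0,0.1],[0,0,0.2,0,0,0,0.1]]]' 40
```

```text
clock: 15.5
tcp_pos: [0.4571, -0.0203, 0.0033]
orientation: [180.0, 0.0, 124.6]
wrist_force: [-3.4, 0.8, 10.4]
width: 0.052
clock: 15.6
tcp_pos: [0.4572, -0.0203, 0.0034]
orientation: [180.0, 0.0, 124.6]
wrist_force: [-4.0, 0.6, 9.7]
width: 0.0525
clock: 15.8
tcp_pos: [0.4553, -0.0201, 0.0165]
orientation: [-179.9, -0.1, 124.6]
wrist_force: [-1.1, 0.2, -4.7]
width: 0.0521
```

```bash
python3 -m pendant '[[[0,0,0.4,0,0,0,0.1],[0,0,0.6,0,0,0,0.1],[0,0,0.4,0,0,0,0.1],[0,0,0.1,0,0,0,0.1]]]' 40
python3 -m pendant '[[[0.25,-0.3,0,0,0,0,0.1],[0.49,-0.58,0,0,0,0,0.1],[0.49,-0.58,0,0,0,0,0.1],[0.49,-0.58,0,0,0,0,0.1],[0.49,-0.58,0,0,0,0,0.1],[0.49,-0.58,0,0,0,0,0.1],[0.24,-0.28,0,0,0,0,0.1],[0,0,0,0,0,0,0.1],[0,0,0,0,0,0,0.1]]]' 40
python3 - <<'E'
from h import *
c=arm.camera("wrist"); save(c,"f1.png")
c=arm.camera("scene"); i=c["img"][60:220,100:300,::-1]; i=cv2.resize(i,None,fx=4,fy=4,interpolation=cv2.INTER_CUBIC);cv2.imwrite("pics/f2.png",i)
E
```

```text
clock: 16.2
tcp_pos: [0.4586, -0.0206, 0.0954]
orientation: [179.8, 0.2, 124.6]
wrist_force: [1.2, 0.1, -3.7]
width: 0.0525
clock: 17.1
tcp_pos: [0.6027, -0.194, 0.0907]
orientation: [-179.9, -0.1, 124.6]
wrist_force: [-0.1, 0.6, -4.1]
width: 0.0525
```

View pics/f1.png

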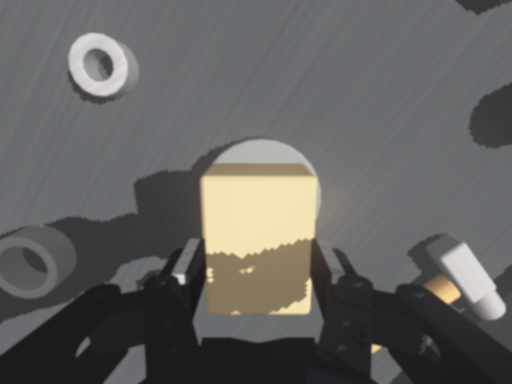

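View pics/f2.png

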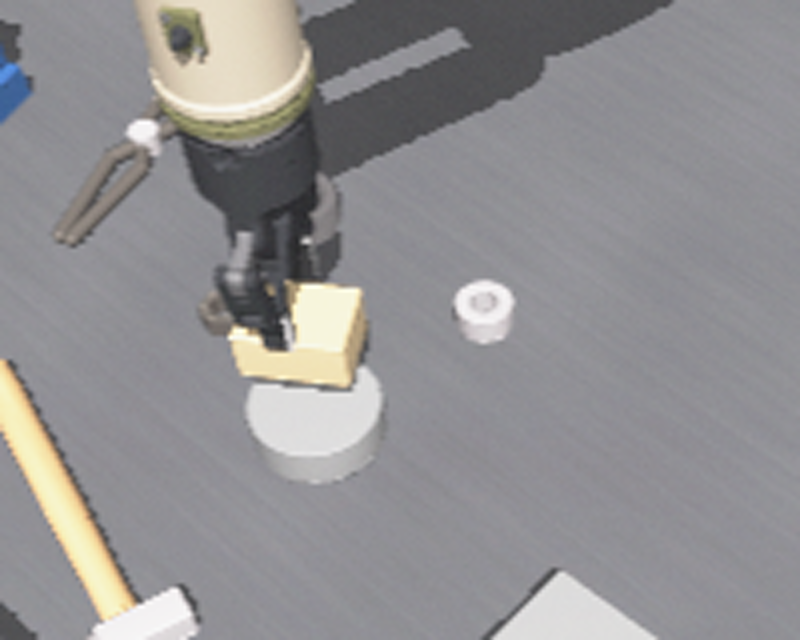

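```bash
python3 -m pendant '[[[0,0,-0.3,0,0,0,0.1],[0,0,-0.4,0,0,0,0.1],[0,0,-0.2,0,0,0,0.1],[0,0,-0.08,0,0,0,0.1],[0,0,0,0,0,0,0.1],[0,0,0,0,0,0,0.1]]]' 40

```

```text
clock: 17.8
tcp_pos: [0.6042, -0.1944, 0.044]
orientation: [180.0, 0.1, 124.6]
wrist_force: [-0.2, 0.2, -4.2]
width: 0.0526
```

```bash
python3 -m pendant '[[[-0.03,0.01,-0.06,0,0,0,0.1],[0,0,-0.05,0,0,0,0.1],[0,0,0,0,0,0,0.1],[0,0,0,0,0,0,0.1]]]' 40

```

```text
clock: 18.2
tcp_pos: [0.6027, -0.1941, 0.0385]
orientation: [180.0, 0.1, 124.6]
wrist_force: [-0.4, 0.8, 1.1]
width: 0.0526
```

```bash
python3 -m pendant '[[[0,0,0,0,0,0,0.4],[0,0,0,0,0,0,1],[0,0,0,0,0,0,1],[0,0,0,0,0,0,1],[0,0,0.3,0,0,0,1],[0,0,0.8,0,0,0,1],[0,0,1,0,0,0,1],[0,0,0.9,0,0,0,1],[0,0,0,0,0,0,1],[0,0,0,0,0,0,1],[0,0,0,0,0,0,1]]]' 40
python3 - <<'E'
from h import *
c=arm.camera("wrist"); save(c,"f3.png")
E
python3 t.py f4 top brick:.035 stump vrest bolster; python3 t.py f5 scene brick:.035 stump
```

```text
clock: 19.3
tcp_pos: [0.6017, -0.1936, 0.1872]
orientation: [-180.0, -0.1, 124.6]
wrist_force: [0.3, -0.1, -0.2]
width: 0.0852
brick [(0.49, [328.0, 163.0, 21.0, 27.0])]
brick prior [ 0.4558 -0.0205  3.7458] top [ 0.4558 -0.0205  3.7458] 1.0
stump [(0.55, [329.0, 162.0, 25.0, 44.0])]
stump prior [ 0.6022 -0.194   0.    ] top [ 0.6093 -0.1735] 0.785
vrest []
bolster [(0.94, [223.0, 154.0, 42.0, 41.0])]
bolster prior [0.6263 0.0721 0.0387] top [0.6264 0.0719 0.0388] 0.048
vrest in bolster -0.00023624023445058435 0.10620317469794255 0.0012428234183024453
brick [(0.9, [177.0, 156.0, 32.0, 22.0]), (0.26, [220.0, 138.0, 18.0, 16.0])]
brick prior [ 0.4558 -0.0205  3.7458] scene [ 0.4558 -0.0205  3.7458] 1.0
stump [(0.9, [177.0, 170.0, 35.0, 22.0]), (0.3, [174.0, 113.0, 22.0, 18.0])]
stump prior [ 0.6022 -0.194   0.    ] scene [ 0.6049 -0.1922] 0.584
vrest in bolster -0.0001994732964027291 0.10598707567625414 0.0013000000000000025
```

View pics/f3.png

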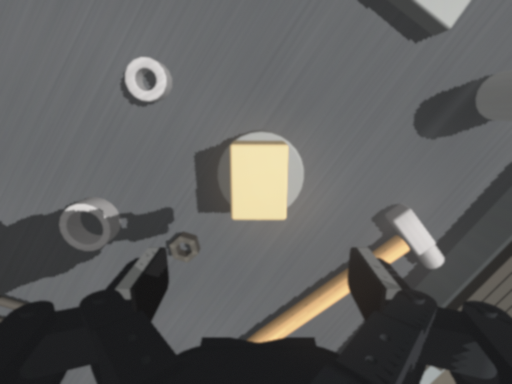

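View pics/f5.png

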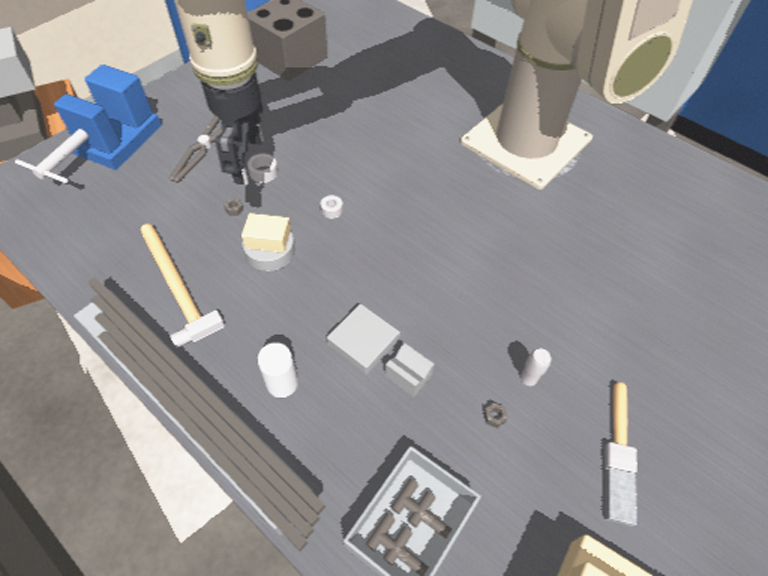

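```bash
python3 -m pendant '[[[0.047,0.817,0,0,0,-0.02,1],[0.047,0.817,0,0,0,-0.02,1],[0.047,0.817,0,0,0,-0.02,1],[0.047,0.817,0,0,0,-0.02,1],[0.047,0.817,0,0,0,-0.02,1],[0.047,0.817,0,0,0,-0.02,1],[0.047,0.817,0,0,0,-0.02,1],[0.047,0.817,0,0,0,-0.02,1],[0.047,0.817,0,0,0,-0.02,1],[0,0,0,0,0,0,1],[0,0,0,0,0,0,1]]]' 80
python3 - <<'E'
import json
r=json.load(open("res.json")); r["brick"]=[.602,-.194,3.7458]; r["vrest"]=[.622,.172,.04]; json.dump(r,open("res.json","w"))
E
python3 t.py g4 top brick:.035 ; python3 t.py g5 scene brick:.035
```

```text
clock: 20.85
tcp_pos: [0.6231, 0.1747, 0.1876]
orientation: [-180.0, 0.0, 92.4]
wrist_force: [-0.6, -0.4, -0.2]
width: 0.0855
brick [(0.74, [340.0, 161.0, 42.0, 38.0])]
brick prior [ 0.602  -0.194   3.7458] top [ 0.6006 -0.1961  3.7707] 0.07
vrest in bolster -0.00043161534013992555 0.09999156818551329 0.0013000000000000025
brick []
vrest in bolster -0.00043161534013992555 0.09999156818551329 0.0013000000000000025
```

View pics/g4_brick.png

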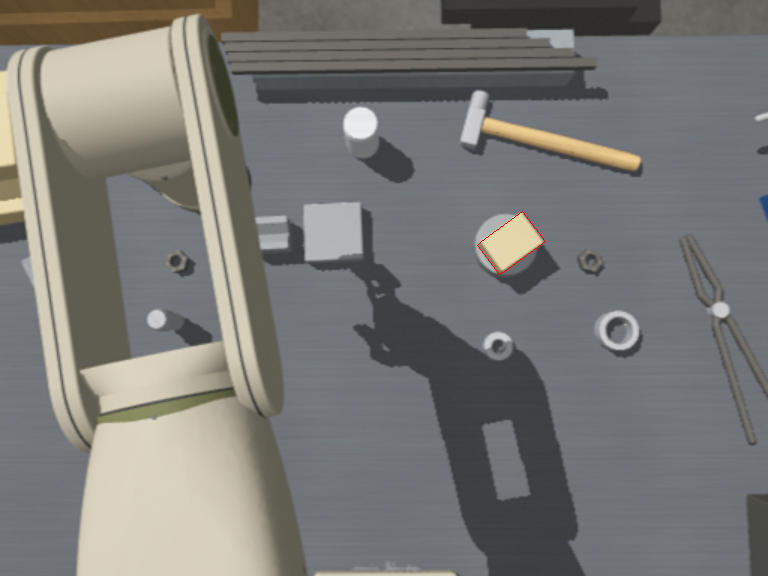

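```bash
python3 -m pendant '[[[0,0,-0.75,0,0,0,1],[0,0,-0.75,0,0,0,1],[0,0,-0.75,0,0,0,1],[0,0,-0.75,0,0,0,1],[0,0,-0.4,0,0,0,1],[0,0,-0.27,0,0,0,1],[0,0,0,0,0,0,1],[0,0,0,0,0,0,1],[0,0,0,0,0,0,0],[0,0,0,0,0,0,0],[0,0,0,0,0,0,0],[0,0,0,0,0,0,-1]]]' 80
python3 -m pendant '[[[0,0,0.05,0,0,0,-1],[0,0.07,0.05,0,0,0,-1],[0,0.07,0,0,0,0,-1],[0,0,0,0,0,0,-1],[0,0,0,0,0,0,-1]]]' 80
```

```text
clock: 22.25
tcp_pos: [0.6247, 0.1741, 0.0065]
orientation: [179.8, -0.0, 92.2]
wrist_force: [-1.9, -0.4, 7.7]
width: 0.0468
clock: 22.75
tcp_pos: [0.6228, 0.181, 0.0086]
orientation: [-179.9, 0.0, 92.3]
wrist_force: [0.3, 0.7, -8.9]
width: 0.0466
```

```bash
python3 -m pendant '[[[0,0,-0.06,0,0,0,-1],[0,0,0,0,0,0,-1],[0,0,0,0,0,0,0.3],[0,0,0,0,0,0,1],[0,0,0,0,0,0,1],[0,0,0,0,0,0,1],[0,0,0.3,0,0,0,1],[0,0,0.8,0,0,0,1],[0,0,1,0,0,0,1],[0,0,1,0,0,0,1],[0,0,0.8,0,0,0,1],[0,0,0,0,0,0,1]]]'

```

```text
clock: 23.95
tcp_pos: [0.6276, 0.1818, 0.2121]
orientation: [179.2, -0.1, 92.2]
wrist_force: [0.2, 0.4, 0.1]
width: 0.0855
```

```bash
python3 -m pendant '[[[-0.255,-0.907,0,0,0,-0.0148,1],[-0.255,-0.907,0,0,0,-0.0148,1],[-0.255,-0.907,0,0,0,-0.0148,1],[-0.255,-0.907,0,0,0,-0.0148,1],[-0.255,-0.907,0,0,0,-0.0148,1],[-0.255,-0.907,0,0,0,-0.0148,1],[-0.255,-0.907,0,0,0,-0.0148,1],[-0.255,-0.907,0,0,0,-0.0148,1],[-0.255,-0.907,0,0,0,-0.0148,1],[-0.255,-0.907,0,0,0,-0.0148,1],[-0.255,-0.907,0,0,0,-0.0148,1],[-0.255,-0.907,0,0,0,-0.0148,1]]]'
python3 -m pendant '[[[0,0,0,0,0,0,1],[0,0,0,0,0,0,1]]]'
cat > fill.py <<'E'
import h,numpy as np,cv2
def hullmask(r):
    m=r.astype(np.uint8); k,l,st,_=cv2.connectedComponentsWithStats(m); 
    j=1+np.argmax(st[1:,4]); pts=cv2.findNonZero((l==j).astype(np.uint8)); o=np.zeros_like(m); cv2.fillConvexPoly(o,cv2.convexHull(pts),1); return o.astype(float)
E
sed -i 's/a\["region"\].astype(float)/__import__("fill").hullmask(a["region"])/' w.py; sed -i 's/r\[0\]\["region"\].astype(float)/__import__("fill").hullmask(r[0]["region"])/' t.py
python3 w.py h collar; python3 t.py h4 top collar vrest bolster; python3 t.py h5 scene collar vrest
```

```text
clock: 25.15
tcp_pos: [0.4696, -0.3652, 0.2022]
orientation: [179.9, 0.0, 60.2]
wrist_force: [0.9, 0.5, 0.5]
width: 0.0859
clock: 25.35
tcp_pos: [0.4697, -0.3644, 0.2017]
orientation: [180.0, -0.0, 60.1]
wrist_force: [-0.1, 0.7, 0.5]
width: 0.0853
25.4 [ 0.4703 -0.3633  0.2016] [ 1.7999e+02 -3.0000e-02  6.0230e+01]
collar 0.95 [258. 169.  52.  53.]
collar prior [ 0.4694 -0.3625  0.    ] wrist [ 0.4708 -0.3585] 0.024
collar [(0.76, [412.0, 220.0, 26.0, 25.0])]
collar prior [ 0.4694 -0.3625  0.    ] top [ 0.4695 -0.3643] 0.067
vrest [(0.7, [177.0, 157.0, 26.0, 22.0]), (0.69, [110.0, 212.0, 19.0, 16.0])]
vrest prior [0.622 0.172 0.04 ] top [ 0.6231  0.1774 -0.0019] 0.05
bolster [(0.83, [222.0, 157.0, 42.0, 44.0])]
bolster prior [0.6263 0.0721 0.0387] top [0.6258 0.0718 0.035 ] 0.032
vrest in bolster 0.0010308024718025345 0.1056432867809231 -0.0368824455769838
collar [(0.61, [173.0, 113.0, 20.0, 19.0])]
collar prior [ 0.4694 -0.3625  0.    ] scene [ 0.4689 -0.3617] 0.054
vrest [(0.81, [276.0, 248.0, 33.0, 33.0])]
vrest prior [0.622 0.172 0.04 ] scene [0.6228 0.1797 0.0162] 0.049
vrest in bolster 0.0007160040935292374 0.10768741185013071 -0.022524515137835086
```

View pics/h_collar.png

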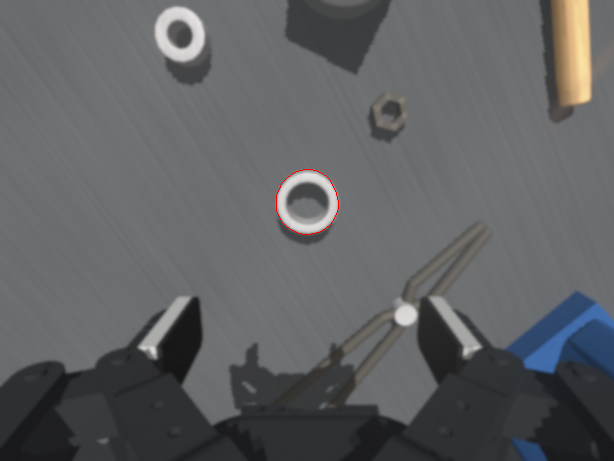

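View pics/h4.png

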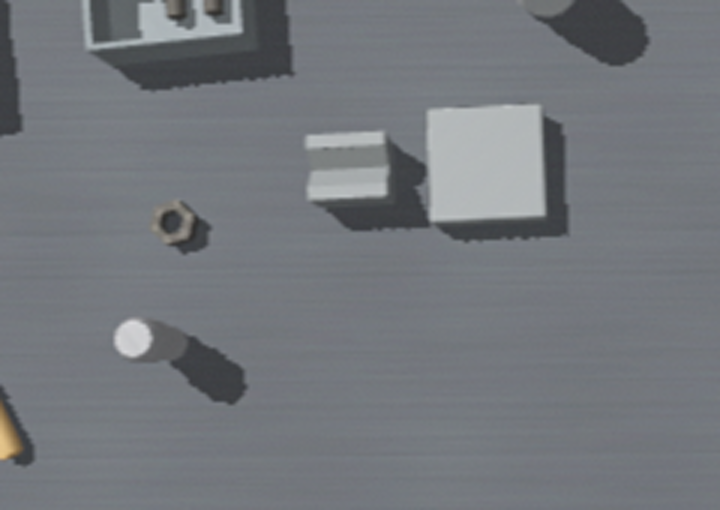

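```bash
python3 -m pendant '[[[-0.02,0,-0.75,0,0,0,1],[0,0,-0.75,0,0,0,1],[0,0,-0.75,0,0,0,1],[0,0,-0.75,0,0,0,1],[0,0,-0.5,0,0,0,1],[0,0,-0.3,0,0,0,1],[0,0,-0.17,0,0,0,1],[0,0,0,0,0,0,1],[0,0,0,0,0,0,1]]]' 60
python3 -m pendant '[[[0,0,0,0,0,0,0.3],[0,0,0,0,0,0,0.3],[0,0,0,0,0,0,0.2],[0,0,0,0,0,0,0.2]]]' 60
```

```text
clock: 26.7
tcp_pos: [0.4703, -0.3642, 0.0043]
orientation: [179.9, 0.0, 60.3]
wrist_force: [0.5, 0.1, -0.0]
width: 0.0857
clock: 27.1
tcp_pos: [0.4696, -0.3636, 0.0032]
orientation: [180.0, 0.0, 60.3]
wrist_force: [0.1, 0.7, -0.1]
width: 0.0511
```

```bash
python3 - <<'E'
from h import *
c=arm.camera("wrist"); save(c,"i1.png")
c=arm.camera("scene"); s=arm.state();t=s["tcp_pos"]; x0,y0=110,50; i=c["img"][y0:y0+120,x0:x0+120,::-1]; i=cv2.resize(i,None,fx=5,fy=5,interpolation=cv2.INTER_CUBIC)
for u,v in proj(c,np.array([t,t+[0,0,.019]])): cv2.circle(i,(int((u-x0+.5)*5),int((v-y0+.5)*5)),4,(0,0,255),1)
cv2.imwrite("pics/i2.png",i); print(t,s["width"])
E
```

```text
[ 0.46938219 -0.36339892  0.00293278] 0.05097933164428571
```

View pics/i1.png

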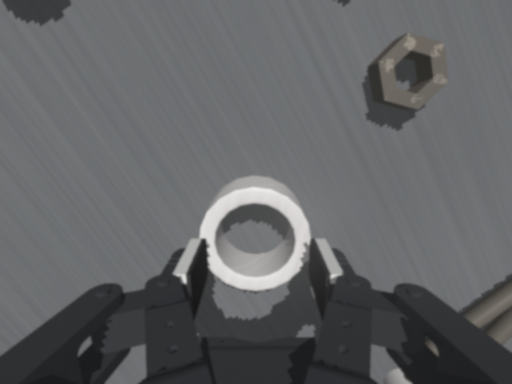

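View pics/i2.png

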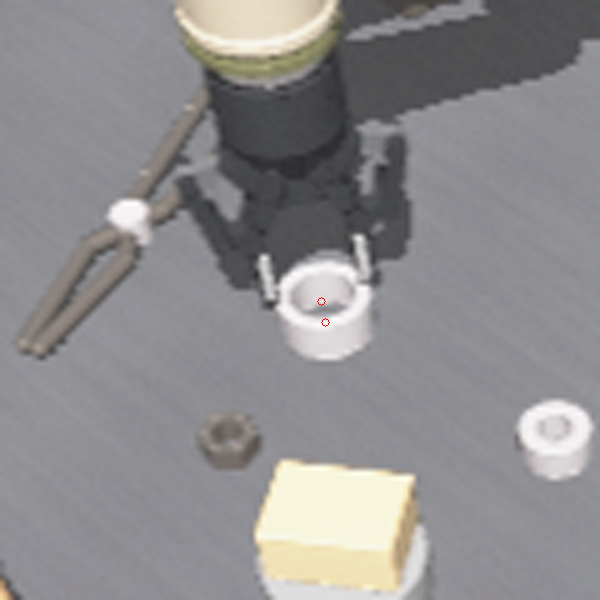

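```bash
python3 - <<'E'
from h import *
cw=arm.camera("wrist"); cs=arm.camera("scene"); s=arm.state();t=s["tcp_pos"]; ps=np.radians(s["orientation"][2])
ex=np.array([np.cos(ps),np.sin(ps),0]); ey=np.array([np.sin(ps),-np.cos(ps),0])
def rd(c,u,v):
    f,cx,cy=K(c);P=np.array(c["pose"]);d=P[:3,:3]@np.array([(u-cx)/f,(v-cy)/f,1.]);return P[:3,3],d/np.linalg.norm(d)
for w,sc in [((203,239),(183.2,106.6)),((313,239),(164,110.6))]:
    o1,d1=rd(cw,*w);o2,d2=rd(cs,*sc)
    A=np.c_[d1,-d2]; k=np.linalg.lstsq(A,o2-o1,rcond=None)[0]; p=(o1+d1*k[0]+o2+d2*k[1])/2; g=np.linalg.norm(o1+d1*k[0]-o2-d2*k[1])
    d=p-t; print(np.round(p,4),"tool",np.round([d@ex,d@ey,d[2]],4),"gap",round(g,4))
E
python3 - <<'E'
from h import *
c=arm.camera("wrist")
i=c["img"][200:384,120:400,::-1]; cv2.imwrite("pics/i3.png",cv2.resize(i,None,fx=2.8,fy=2.8,interpolation=cv2.INTER_CUBIC))
E
```

```text
[ 0.4477 -0.343   0.0323] tool [ 0.0069 -0.0289  0.0295] gap 0.0033
[ 0.4991 -0.3716  0.0336] tool [0.0076 0.0299 0.0308] gap 0.0016
```

View pics/i3.png

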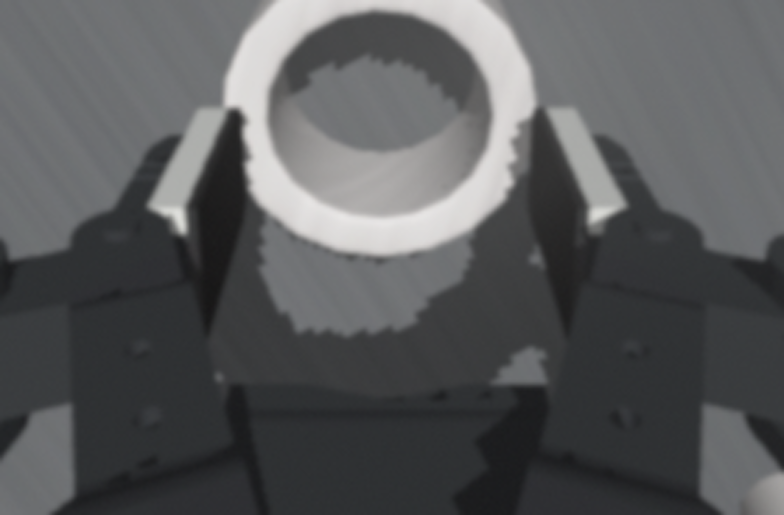

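```bash
python3 -m pendant '[[[0.03,0.05,0,0,0,0,1],[0,0,0,0,0,0,1],[0,0,0,0,0,0,1],[0,0,-0.1,0,0,0,1],[0,0,-0.1,0,0,0,1],[0,0,-0.1,0,0,0,1],[0,0,0,0,0,0,1]]]' 60
python3 - <<'E'
from h import *
c=arm.camera("wrist"); save(c,"j1.png")
c=arm.camera("scene"); x0,y0=110,50; i=c["img"][y0:y0+120,x0:x0+120,::-1]; i=cv2.resize(i,None,fx=5,fy=5,interpolation=cv2.INTER_CUBIC)
cv2.imwrite("pics/j2.png",i)
E
```

```text
clock: 28.05
tcp_pos: [0.4701, -0.3602, -0.0136]
orientation: [-179.9, -0.0, 60.3]
wrist_force: [-0.1, -0.0, 0.0]
width: 0.0851
```

View pics/j2.png

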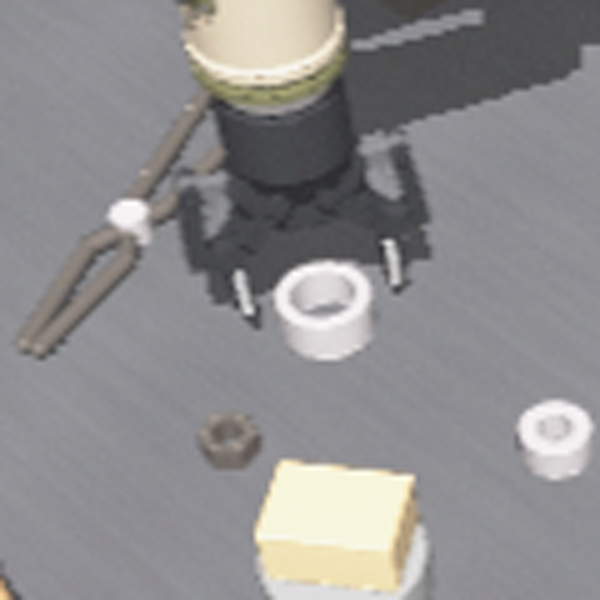

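View pics/j1.png

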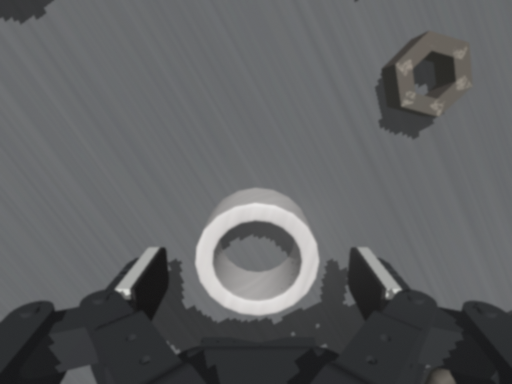

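```bash
python3 -m pendant '[[[0,0,-0.1,0,0,0,1],[0,0,-0.08,0,0,0,1],[0,0,0,0,0,0,1],[0,0,0,0,0,0,0.3],[0,0,0,0,0,0,0.3],[0,0,0,0,0,0,0.2],[0,0,0,0,0,0,0.2]]]' 60
python3 - <<'E'
from h import *
c=arm.camera("scene"); x0,y0=110,50; i=c["img"][y0:y0+120,x0:x0+120,::-1]; i=cv2.resize(i,None,fx=5,fy=5,interpolation=cv2.INTER_CUBIC)
cv2.imwrite("pics/j3.png",i)
E
```

```text
clock: 28.85
tcp_pos: [0.4714, -0.3613, -0.0203]
orientation: [179.9, 0.0, 60.3]
wrist_force: [-1.1, 0.9, 5.6]
width: 0.0581
```

View pics/j3.png

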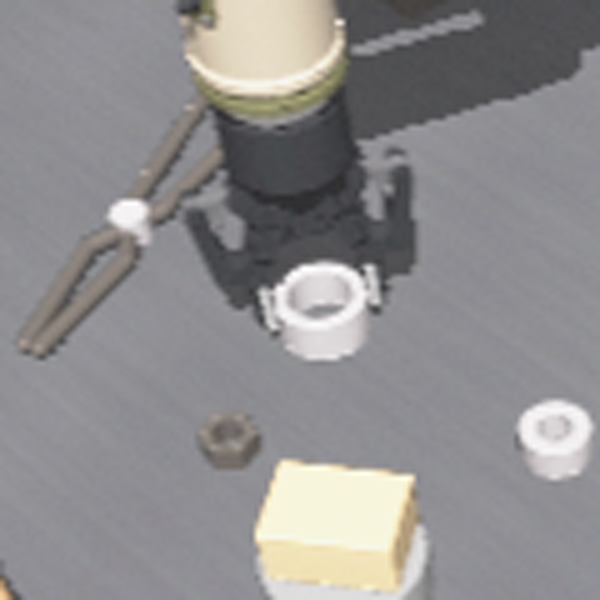

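```bash
python3 -m pendant '[[[0,0,0.2,0,0,0,0.1],[0,0,0.5,0,0,0,0.1],[0,0,0.7,0,0,0,0.1],[0,0,0.6,0,0,0,0.1],[0,0,0.2,0,0,0,0.1],[0,0,0,0,0,0,0.1]]]' 60
python3 -m pendant '[[[0.142,0.389,0,0,0,0,0.1],[0.282,0.789,0,0,0,0,0.1],[0.282,0.789,0,0,0,0,0.1],[0.282,0.789,0,0,0,0,0.1],[0.282,0.789,0,0,0,0,0.1],[0.282,0.789,0,0,0,0,0.1],[0.282,0.789,0,0,0,0,0.1],[0.282,0.789,0,0,0,0,0.1],[0.282,0.789,0,0,0,0,0.1],[0.282,0.789,0,0,0,0,0.1],[0.282,0.789,0,0,0,0,0.1],[0.14,0.4,0,0,0,0,0.1]]]' 60
python3 -m pendant '[[[0,0,0,0,0,0,0.1],[0,0,0,0,0,0,0.1]]]' 60
python3 - <<'E'
from h import *
c=arm.camera("wrist"); save(c,"k1.png")
c=arm.camera("scene"); x0,y0=170,120; i=c["img"][y0:y0+150,x0:x0+150,::-1]; i=cv2.resize(i,None,fx=4,fy=4,interpolation=cv2.INTER_CUBIC)
cv2.imwrite("pics/k2.png",i)
E
```

```text
clock: 29.5
tcp_pos: [0.4719, -0.3618, 0.0907]
orientation: [179.8, 0.0, 60.3]
wrist_force: [0.1, 1.0, -3.8]
width: 0.0586
clock: 30.7
tcp_pos: [0.6247, 0.0765, 0.0857]
orientation: [-179.8, 0.1, 60.4]
wrist_force: [0.5, -0.1, -3.9]
width: 0.0583
clock: 30.9
tcp_pos: [0.6243, 0.0733, 0.0861]
orientation: [-179.8, 0.1, 60.3]
wrist_force: [0.3, 0.3, -3.2]
width: 0.0582
```

View pics/k1.png

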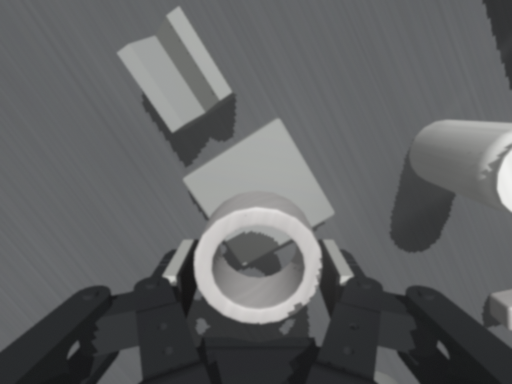

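View pics/k2.png

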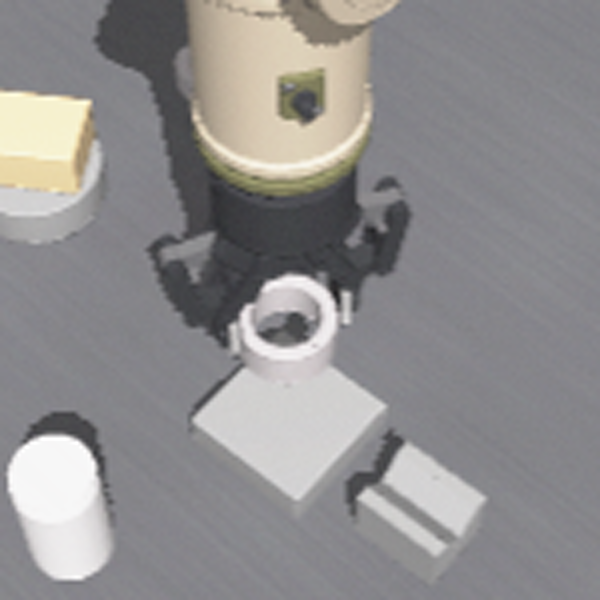

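```bash
python3 - <<'E'
import json
r=json.load(open("res.json")); r["collar"]=[.6243,.0733]; r["vrest"]=[.623,.178,.03]; json.dump(r,open("res.json","w"))
E
python3 w.py k collar:.1064 bolster; python3 t.py k4 scene collar:.1064; python3 t.py k5 top collar:.1064 bolster
```

```text
31.05 [0.6251 0.0719 0.0876] [-1.7992e+02  7.0000e-02  6.0190e+01]
collar 0.63 [263. 257. 129. 129.]
collar prior [0.6243 0.0733 0.    ] wrist [0.6264 0.0733] 0.022
bolster 0.97 [256. 188. 153. 153.]
bolster prior [0.6263 0.0721 0.0387] wrist [0.629  0.0778 0.0497] 0.213
collar []
vrest in bolster 0.0007997779520540781 0.10594838533563126 -0.0087
collar []
bolster [(0.78, [217.0, 163.0, 29.0, 25.0])]
bolster prior [0.6263 0.0721 0.0387] top [0.6165 0.0772 0.274 ] 0.798
vrest in bolster 0.03354297598481545 0.09528773722062361 -0.24401767372423347
```

View pics/k_collar.png

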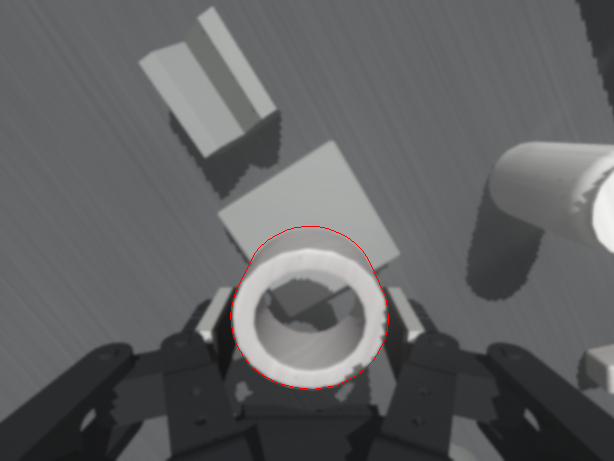

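```bash
python3 -m pendant '[[[0.02,0.02,-0.3,0,0,0,0.1],[0,0,-0.5,0,0,0,0.1],[0,0,-0.4,0,0,0,0.1],[0,0,-0.24,0,0,0,0.1],[0,0,0,0,0,0,0.1],[0,0,0,0,0,0,0.1]]]' 60
python3 - <<'E'
from h import *
c=arm.camera("wrist"); save(c,"l1.png")
c=arm.camera("scene"); x0,y0=170,120; i=c["img"][y0:y0+150,x0:x0+150,::-1]; i=cv2.resize(i,None,fx=4,fy=4,interpolation=cv2.INTER_CUBIC)
cv2.imwrite("pics/l2.png",i)
E
```

```text
clock: 32.0
tcp_pos: [0.6271, 0.0741, 0.0168]
orientation: [-180.0, 0.0, 60.3]
wrist_force: [0.3, 0.4, -3.3]
width: 0.0581
```

View pics/l2.png

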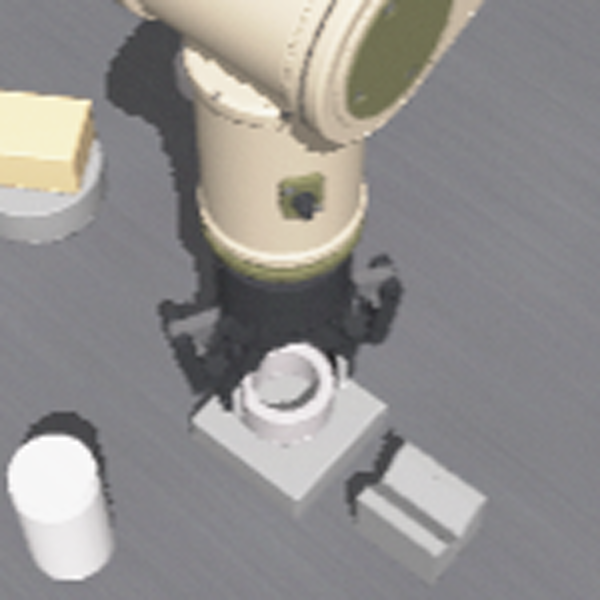

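View pics/l1.png

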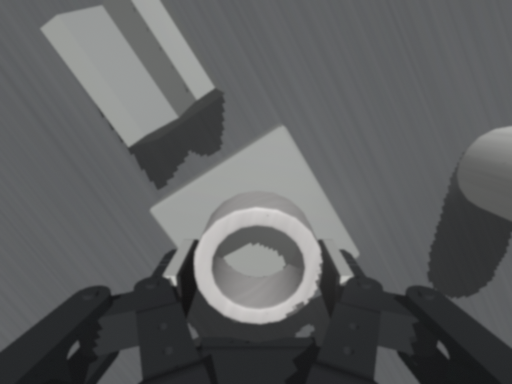

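```bash
python3 -m pendant '[[[-0.02,-0.03,-0.06,0,0,0,0.1],[0,0,-0.05,0,0,0,0.1],[0,0,-0.02,0,0,0,0.1],[0,0,0,0,0,0,0.1],[0,0,0,0,0,0,0.1]]]' 60
```

```text
clock: 32.6
tcp_pos: [0.6259, 0.0726, 0.0103]
orientation: [-180.0, 0.0, 60.3]
wrist_force: [0.4, -1.2, -3.0]
width: 0.0582
```

```bash
python3 -m pendant '[[[0,0,-0.02,0,0,0,0.1],[0,0,-0.02,0,0,0,0.1],[0,0,0,0,0,0,0.1]]]' 60
```

```text
clock: 32.9
tcp_pos: [0.6263, 0.0726, 0.0097]
orientation: [180.0, -0.0, 60.3]
wrist_force: [-4.6, -0.8, 7.4]
width: 0.0579
```

Contact. Release and rise.

```bash
python3 -m pendant '[[[0,0,0,0,0,0,0.5],[0,0,0,0,0,0,1],[0,0,0,0,0,0,1],[0,0,0,0,0,0,1],[0,0,0.2,0,0,0,1],[0,0,0.6,0,0,0,1],[0,0,1,0,0,0,1],[0,0,1,0,0,0,1],[0,0,0.6,0,0,0,1],[0,0,0,0,0,0,1],[0,0,0,0,0,0,1]]]'
python3 w.py m collar:.03 bolster; python3 t.py m5 scene collar:.03 bolster
```

```text
clock: 34.0
tcp_pos: [0.6268, 0.0726, 0.18]
orientation: [179.9, -0.1, 60.3]
wrist_force: [0.2, -1.0, -1.3]
width: 0.0853
34.05 [0.6256 0.0726 0.178 ] [-1.7998e+02  1.0000e-02  6.0260e+01]
collar 0.87 [259. 182.  54.  62.]
collar prior [0.6243 0.0733 0.    ] wrist [0.6278 0.074 ] 0.033
bolster 0.76 [255. 171. 110. 113.]
bolster prior [0.6263 0.0721 0.0387] wrist [0.6285 0.0778 0.0412] 0.016
collar [(0.62, [242.0, 219.0, 26.0, 24.0])]
collar prior [0.6243 0.0733 0.    ] scene [0.6268 0.0717] 0.036
bolster [(0.55, [242.0, 225.0, 51.0, 48.0])]
bolster prior [0.6263 0.0721 0.0387] scene [0.6266 0.0752 0.0067] 0.163
vrest in bolster -0.0029310949117931574 0.10285068097169998 0.023322807338722586
```

View pics/m_collar.png

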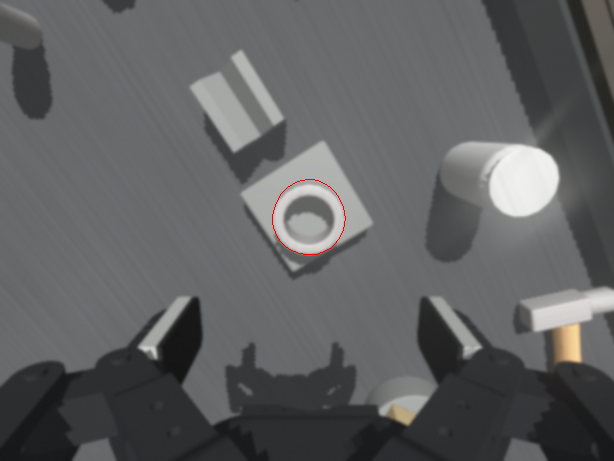

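```bash
python3 -m pendant '[[[-0.387,0.727,0,0,0,0,1],[-0.387,0.727,0,0,0,0,1],[-0.387,0.727,0,0,0,0,1],[-0.387,0.727,0,0,0,0,1],[-0.387,0.727,0,0,0,0,1],[-0.387,0.727,0,0,0,0,1],[-0.387,0.727,0,0,0,0,1],[0,0,0,0,0,0,1],[0,0,0,0,0,0,1]]]' 60
python3 w.py n punch; python3 t.py n4 top punch collar:.03 bolster; python3 t.py n5 scene punch collar:.03
```

```text
clock: 35.2
tcp_pos: [0.4897, 0.3275, 0.1776]
orientation: [-180.0, 0.1, 60.4]
wrist_force: [0.0, 0.1, -0.3]
width: 0.0852
35.25 [0.4904 0.3267 0.1777] [-1.800e+02  7.000e-02  6.031e+01]
punch 0.74 [260. 182.  33.  41.]
punch prior [0.49   0.3267 0.    ] wrist [0.4916 0.3299] 0.038
punch [(0.77, [109.0, 212.0, 26.0, 20.0])]
punch prior [0.49   0.3267 0.    ] top [0.49   0.3252] 0.053
collar [(0.88, [222.0, 154.0, 26.0, 30.0])]
collar prior [0.6243 0.0733 0.    ] top [0.6263 0.0696] 0.082
bolster [(0.78, [221.0, 156.0, 39.0, 44.0])]
bolster prior [0.6263 0.0721 0.0387] top [0.6263 0.0723 0.0375] 0.062
vrest in bolster 0.0006285215927310651 0.10577006704509531 -0.007452024867192111
punch [(0.69, [355.0, 245.0, 15.0, 23.0])]
punch prior [0.49   0.3267 0.    ] scene [0.4907 0.3275] 0.071
collar [(0.74, [239.0, 220.0, 28.0, 23.0])]
collar prior [0.6243 0.0733 0.    ] scene [0.6264 0.0713] 0.055
vrest in bolster 0.0007997779520540781 0.10594838533563126 -0.0087
```

View pics/n_punch.png

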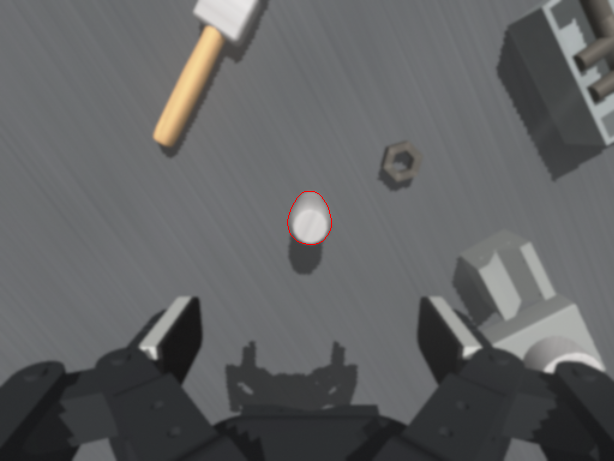

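View pics/n4.png

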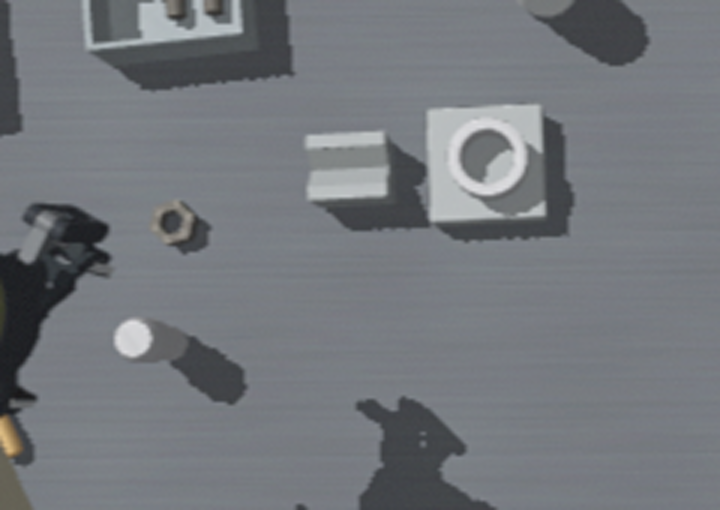

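```bash
python3 -m pendant '[[[0.02,0.04,-0.6,0,0,0,1],[0,0,-0.75,0,0,0,1],[0,0,-0.75,0,0,0,1],[0,0,-0.6,0,0,0,1],[0,0,-0.3,0,0,0,1],[0,0,-0.12,0,0,0,1],[0,0,0,0,0,0,1],[0,0,0,0,0,0,1]]]' 60
python3 -m pendant '[[[0,0,0,0,0,0,0],[0,0,0,0,0,0,0],[0,0,0,0,0,0,-0.2],[0,0,0,0,0,0,-0.3],[0,0,0,0,0,0,-0.4],[0,0,0,0,0,0,-0.4]]]' 70
python3 - <<'E'
from h import *
c=arm.camera("wrist"); save(c,"o1.png")
c=arm.camera("scene"); x0,y0=280,160; i=c["img"][y0:y0+120,x0:x0+130,::-1]; i=cv2.resize(i,None,fx=5,fy=5,interpolation=cv2.INTER_CUBIC)
cv2.imwrite("pics/o2.png",i)
E
```

```text
clock: 36.45
tcp_pos: [0.4929, 0.3297, 0.0243]
orientation: [179.9, -0.1, 60.3]
wrist_force: [-0.3, 0.4, 0.3]
width: 0.0854
clock: 37.05
tcp_pos: [0.4919, 0.3294, 0.0232]
orientation: [180.0, -0.1, 60.3]
wrist_force: [-1.5, -0.3, 5.3]
width: 0.0318
```

View pics/o2.png

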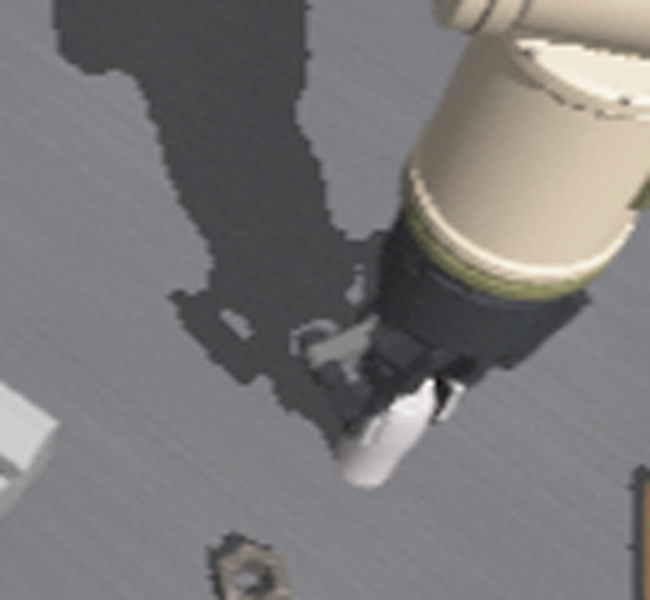

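View pics/o1.png

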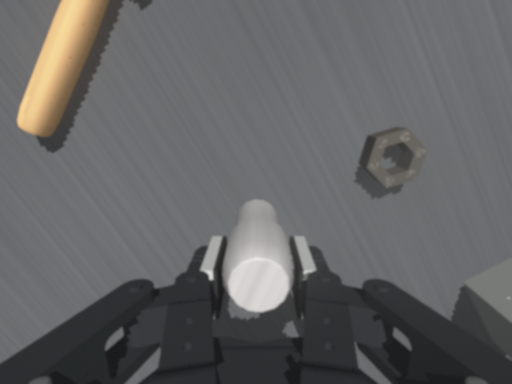

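```bash
python3 -m pendant '[[[0,0,0.2,0,0,0,-0.5],[0,0,0.5,0,0,0,-0.5],[0,0,0.7,0,0,0,-0.5],[0,0,0.5,0,0,0,-0.5],[0,0,0.2,0,0,0,-0.5],[0,0,0,0,0,0,-0.5]]]' 70
python3 -m pendant '[[[0.19,-0.36,0,0,0,0,-0.5],[0.389,-0.731,0,0,0,0,-0.5],[0.389,-0.731,0,0,0,0,-0.5],[0.389,-0.731,0,0,0,0,-0.5],[0.389,-0.731,0,0,0,0,-0.5],[0.389,-0.731,0,0,0,0,-0.5],[0.389,-0.731,0,0,0,0,-0.5],[0.19,-0.36,0,0,0,0,-0.5],[0,0,0,0,0,0,-0.5],[0,0,0,0,0,0,-0.5],[0,0,0,0,0,0,-0.5]]]' 70
python3 - <<'E'
from h import *
c=arm.camera("wrist"); save(c,"p1.png")
c=arm.camera("scene"); x0,y0=170,120; i=c["img"][y0:y0+150,x0:x0+150,::-1]; i=cv2.resize(i,None,fx=4,fy=4,interpolation=cv2.INTER_CUBIC)
cv2.imwrite("pics/p2.png",i); print(arm.state()["tcp_pos"])
E
```

```text
clock: 37.75
tcp_pos: [0.4924, 0.3295, 0.1289]
orientation: [179.9, -0.1, 60.3]
wrist_force: [0.5, 0.7, -4.6]
width: 0.0313
clock: 38.85
tcp_pos: [0.6261, 0.0749, 0.1261]
orientation: [-179.9, 0.0, 60.3]
wrist_force: [0.1, 0.2, -4.2]
width: 0.0319
[0.62649271 0.07509603 0.1268181 ]
```

View pics/p1.png

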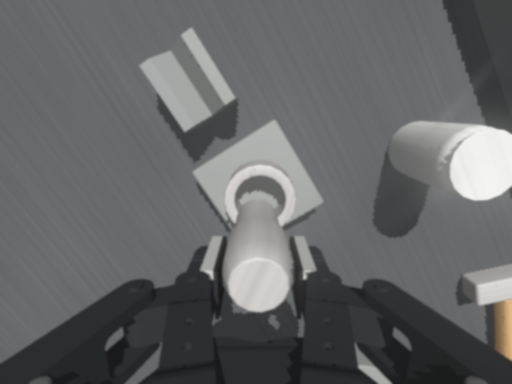

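View pics/p2.png

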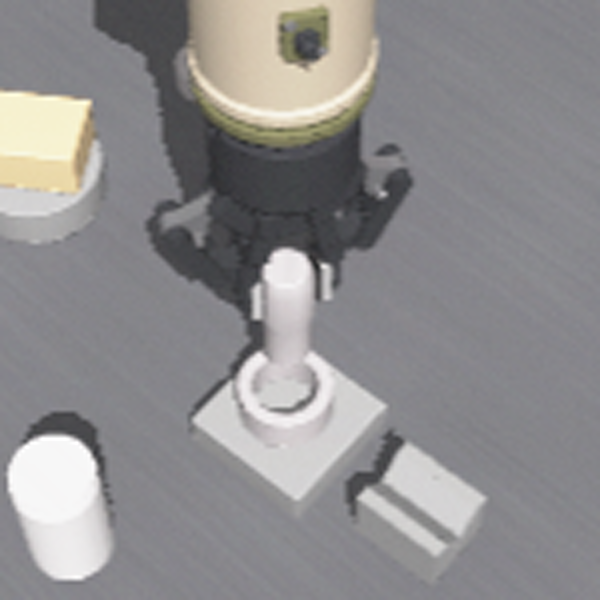

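```bash
python3 - <<'E'
import json
r=json.load(open("res.json")); r["collar"]=[.6264,.0708]; r["punch"]=[.626,.0725]; json.dump(r,open("res.json","w"))
E
python3 w.py q punch:.1036; python3 t.py q5 scene punch:.1036 collar:.03
```

```text
39.0 [0.6267 0.075  0.127 ] [-179.97    0.     60.36]
punch 0.61 [259. 255.  74. 112.]
punch prior [0.626  0.0725 0.    ] wrist [0.6275 0.0751] 0.033
punch [(0.56, [242.0, 197.0, 10.0, 28.0])]
punch prior [0.626  0.0725 0.    ] scene [0.6258 0.0729] 0.124
collar [(0.59, [241.0, 221.0, 27.0, 23.0]), (0.53, [177.0, 169.0, 36.0, 23.0])]
collar prior [0.6264 0.0708 0.    ] scene [0.6267 0.0718] 0.137
vrest in bolster 0.0007997779520540781 0.10594838533563126 -0.0087
```

View pics/q_punch.png

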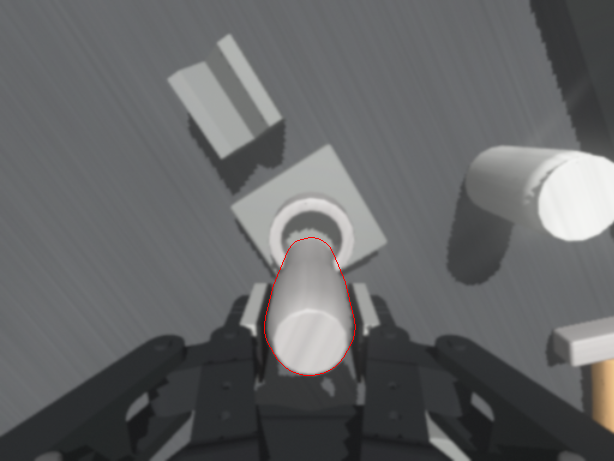

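View pics/q5_punch.png

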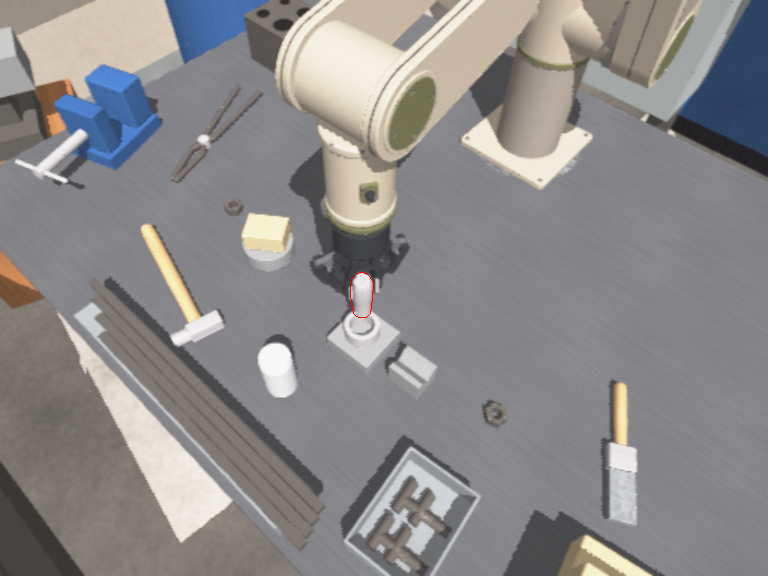

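```bash
python3 -m pendant '[[[0,-0.03,-0.3,0,0,0,-0.5],[0,0,-0.3,0,0,0,-0.5],[0,0,-0.1,0,0,0,-0.5],[0,0,0,0,0,0,-0.5],[0,0,0,0,0,0,-0.5]]]' 70
python3 - <<'E'
from h import *
c=arm.camera("wrist"); i=c["img"][120:330,150:370,::-1]; cv2.imwrite("pics/r1.png",cv2.resize(i,None,fx=2.8,fy=2.8,interpolation=cv2.INTER_CUBIC))
c=arm.camera("scene"); x0,y0=200,160; i=c["img"][y0:y0+90,x0:x0+100,::-1]; i=cv2.resize(i,None,fx=6,fy=6,interpolation=cv2.INTER_CUBIC)
cv2.imwrite("pics/r2.png",i); print(arm.state()["tcp_pos"])
E
```

```text
clock: 39.7
tcp_pos: [0.627, 0.0722, 0.0919]
orientation: [-180.0, 0.0, 60.3]
wrist_force: [0.3, 0.3, -3.8]
width: 0.0317
[0.62772966 0.07221597 0.09294224]
```

View pics/r1.png

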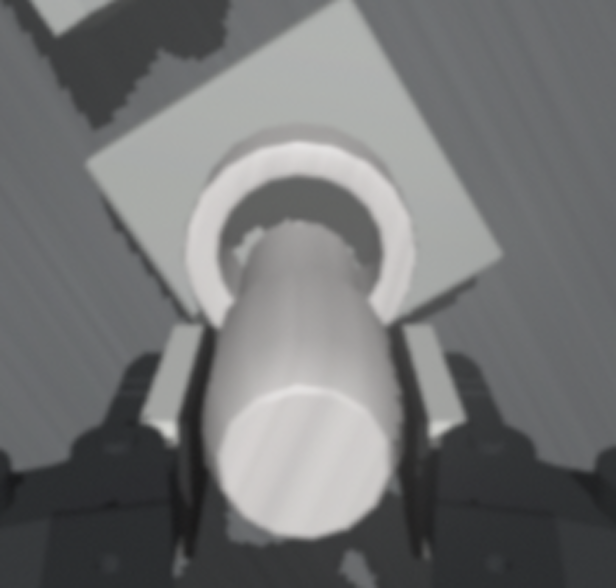

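View pics/r2.png

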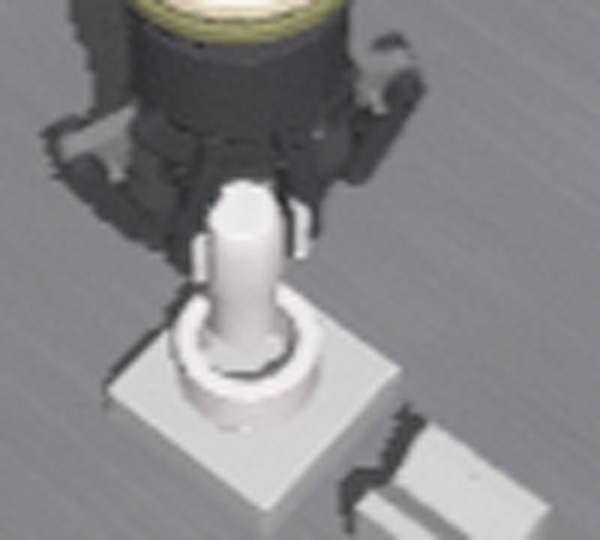

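```bash
python3 -m pendant '[[[0,0,-0.2,0,0,0,-0.5],[0,0,-0.25,0,0,0,-0.5],[0,0,-0.15,0,0,0,-0.5],[0,0,0,0,0,0,-0.5],[0,0,0,0,0,0,-0.5]]]' 70
python3 - <<'E'
from h import *
c=arm.camera("wrist"); i=c["img"][120:330,150:370,::-1]; cv2.imwrite("pics/s1.png",cv2.resize(i,None,fx=2.8,fy=2.8,interpolation=cv2.INTER_CUBIC))
c=arm.camera("scene"); x0,y0=200,160; i=c["img"][y0:y0+90,x0:x0+100,::-1]; i=cv2.resize(i,None,fx=6,fy=6,interpolation=cv2.INTER_CUBIC)
cv2.imwrite("pics/s2.png",i); print(arm.state()["tcp_pos"])
E
```

```text
clock: 40.3
tcp_pos: [0.6267, 0.0722, 0.0616]
orientation: [-179.9, 0.0, 60.3]
wrist_force: [0.2, -0.2, -3.5]
width: 0.0318
[0.62757592 0.07223007 0.06270406]
```

View pics/s2.png

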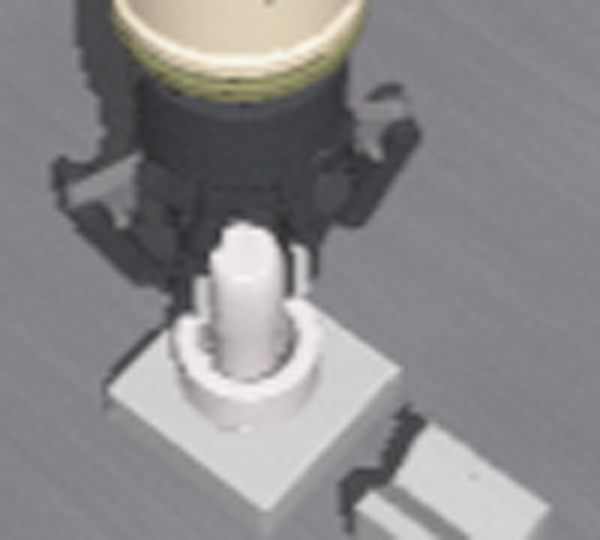

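View pics/s1.png

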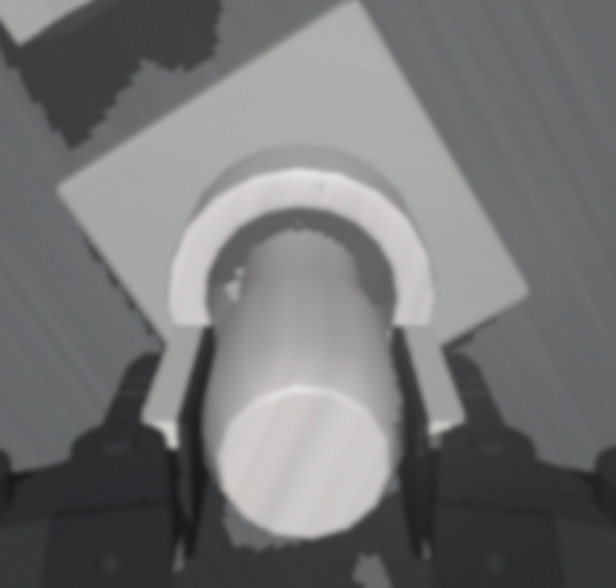

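In the hole. The remaining drop is about 9 mm, so I go down gently while watching the force.

```bash
python3 -m pendant '[[[0,0,-0.08,0,0,0,-0.5],[0,0,-0.07,0,0,0,-0.5],[0,0,0,0,0,0,-0.5],[0,0,0,0,0,0,-0.5]]]' 70
python3 -m pendant '[[[0,0,-0.03,0,0,0,-0.5],[0,0,0,0,0,0,-0.5]]]' 70
```

```text
clock: 40.8
tcp_pos: [0.627, 0.0722, 0.0546]
orientation: [-180.0, 0.0, 60.3]
wrist_force: [0.6, -0.2, -4.4]
width: 0.0316
clock: 41.0
tcp_pos: [0.6274, 0.0722, 0.0534]
orientation: [180.0, -0.0, 60.3]
wrist_force: [0.1, 0.1, -3.7]
width: 0.0317
```

```bash
python3 -m pendant '[[[0,0,-0.02,0,0,0,-0.5],[0,0,0,0,0,0,-0.5],[0,0,0,0,0,0,-0.5]]]' 70
```

```text
clock: 41.3
tcp_pos: [0.6276, 0.0724, 0.0533]
orientation: [180.0, -0.0, 60.3]
wrist_force: [-3.1, 0.1, 5.1]
width: 0.0317
```

```bash
python3 -m pendant '[[[0,0,-0.02,0,0,0,-0.5],[0,0,0,0,0,0,-0.5]]]' 70
```

```text
clock: 41.5
tcp_pos: [0.6279, 0.0725, 0.0532]
orientation: [179.9, -0.1, 60.3]
wrist_force: [-7.0, 0.4, 12.1]
width: 0.0316
```

Seated, with contact at the expected height. I'll release slowly, rise straight up, then move away to look.

```bash
python3 -m pendant '[[[0,0,0.02,0,0,0,-0.5],[0,0,0,0,0,0,-0.1],[0,0,0,0,0,0,0.3],[0,0,0,0,0,0,1],[0,0,0,0,0,0,1],[0,0,0,0,0,0,1],[0,0,0.3,0,0,0,1],[0,0,0.8,0,0,0,1],[0,0,1,0,0,0,1],[0,0,0.9,0,0,0,1],[0,0,0,0,0,0,1]]]' 70
python3 -m pendant '[[[-0.6,-0.6,0,0,0,0,1],[-0.6,-0.7,0,0,0,0,1],[-0.6,-0.7,0,0,0,0,1],[-0.6,-0.7,0,0,0,0,1],[-0.4,-0.8,0,0,0,0,1],[0,-0.9,0,0,0,0,1],[0,-0.9,0,0,0,0,1],[0,-0.9,0,0,0,0,1],[0,0,0,0,0,0,1],[0,0,0,0,0,0,1],[0,0,0,0,0,0,1]]]' 70
python3 t.py u4 top punch:.03 collar:.03 bolster vrest brick:.035 stump small_collar; python3 t.py u5 scene punch:.03 collar:.03 vrest brick:.035 small_collar
```

```text
clock: 42.6
tcp_pos: [0.6319, 0.0724, 0.2134]
orientation: [179.3, -0.5, 60.3]
wrist_force: [1.5, -0.0, 0.6]
width: 0.0856
clock: 43.7
tcp_pos: [0.4874, -0.237, 0.2027]
orientation: [180.0, -0.0, 60.3]
wrist_force: [-0.2, 0.2, 0.1]
width: 0.0852
punch [(0.67, [222.0, 150.0, 15.0, 20.0])]
punch prior [0.626  0.0725 0.    ] top [0.6257 0.0676] 0.073
collar [(0.56, [223.0, 154.0, 24.0, 29.0])]
collar prior [0.6264 0.0708 0.    ] top [0.6263 0.0691] 0.083
bolster [(0.68, [224.0, 158.0, 42.0, 44.0])]
bolster prior [0.6263 0.0721 0.0387] top [0.6258 0.0718 0.0353] 0.03
vrest [(0.86, [176.0, 155.0, 26.0, 22.0])]
vrest prior [0.623 0.178 0.03 ] top [0.6228 0.1778 0.0191] 0.031
brick [(0.63, [340.0, 163.0, 47.0, 38.0])]
brick prior [ 0.602  -0.194   3.7458] top [ 0.6004 -0.1958  3.7299] 0.057
stump [(0.7, [337.0, 164.0, 46.0, 44.0])]
stump prior [ 0.6022 -0.194   0.    ] top [ 0.601 -0.194] 0.129
small_collar [(0.52, [334.0, 228.0, 24.0, 21.0])]
small_collar prior [ 0.4459 -0.1796  0.    ] top [ 0.4469 -0.1803] 0.063
vrest in bolster 0.0007085432553960045 0.10598776622082388 -0.016152380159137725
punch [(0.64, [241.0, 212.0, 7.0, 22.0])]
punch prior [0.626  0.0725 0.    ] scene [0.6263 0.07  ] 0.165
collar [(0.84, [241.0, 222.0, 24.0, 20.0]), (0.49, [240.0, 231.0, 48.0, 40.0])]
collar prior [0.6264 0.0708 0.    ] scene [0.6262 0.0713] 0.185
vrest []
brick [(0.72, [178.0, 154.0, 28.0, 25.0])]
brick prior [ 0.602  -0.194   3.7458] scene [ 0.6002 -0.1936  3.7662] 0.063
small_collar [(0.44, [220.0, 138.0, 17.0, 15.0]), (0.39, [242.0, 230.0, 49.0, 36.0])]
small_collar prior [ 0.4459 -0.1796  0.    ] scene [ 0.448  -0.1789] 0.151
vrest in bolster 0.0007997779520540781 0.10594838533563126 -0.0087
```

View pics/u5.png

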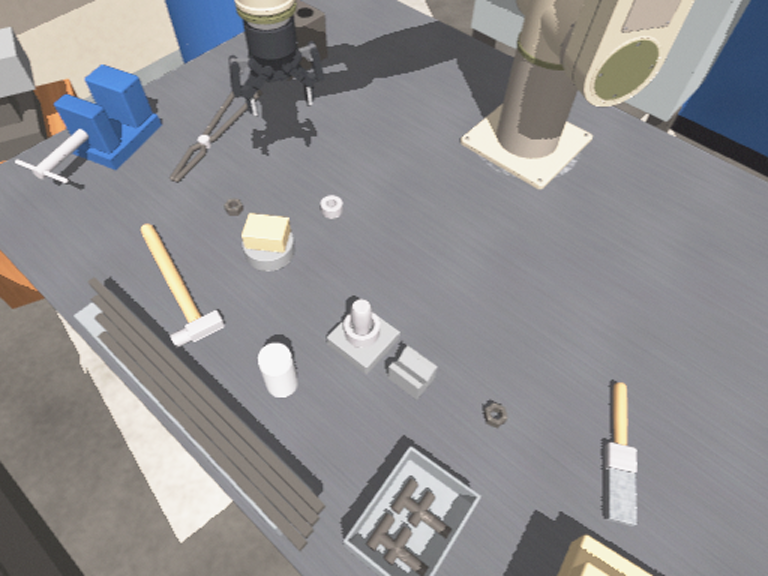

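View pics/u4_punch.png

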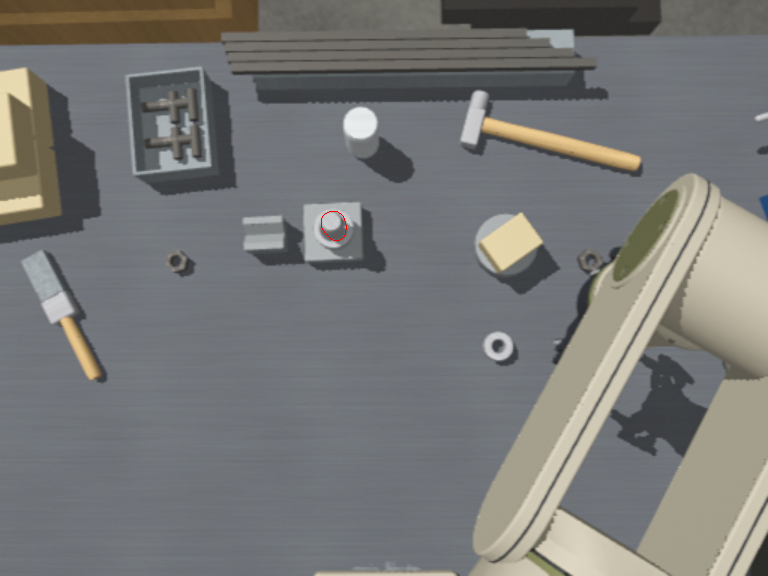

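All of the items sit within tolerance, the punch stands upright in the collar, and the small collar hasn't moved. Handing in.

```bash
python3 - <<'E'
from h import *
print(arm.hand_in()); print(arm.state()["clock"])
E
```

```text
the job is handed in; nothing more can be done
None
the job is handed in; nothing more can be done
```

The job is handed in at about 45 s of the 102 s allowed. All four tools are placed and released. By my last camera checks everything sits within its tolerance, but the hand-in gives no verdict.

| Item | Last check | Limit |
|---|---|---|
| Larger collar on bolster | centred to about 1–3 mm | 12 mm |
| Punch in the collar | about 1.5 mm off the collar's centre, looks upright, contact felt at the expected height | 12 mm |
| Bar rest beside bolster | 106 mm along y (gap about 31 mm), centring about 1 mm, groove within 0.02 rad | 12 mm, 0.17 rad |
| Firebrick on stump | centred to about 2 mm | 14 mm |
| Small collar | within about 2 mm of its first reading, which is measurement noise; never touched | 25 mm |

What went wrong or disagreed along the way:
- **Finger length:** the fingertips stood about 30 mm above the reported tool point at a 51 mm opening. The arm reached a reading of −20 mm without touching the bench. This made my first brick grasp and first collar grasp miss; neither piece shifted noticeably, and I lowered the grasp to correct it.
- **Bar rest:** it first landed about 7 mm too close to the bolster, so I picked it up again and shifted it.
- **Cameras:** the wrist camera read 3–5 mm off the other two along the tool's x axis, so I relied on the top and scene views for placing.
- **Weak last readings:** the final scene-camera fits of the punch and collar were poor because they overlap. The scene network also missed the bar rest, so that figure comes from the top camera alone.

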